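# Put the counter's things back on their painted outlines

## Task

Put the socket wrench, the torch, the hasp and the cup back on the counter boards, each squarely on the painted outline of its own shape, lying flat with its head end where the outline shows it. Keep the cup upright at all times, and leave the padlock and the big nut where they are.

Things in the scene. Friction and masses are not known exactly. Their poses are not given: they have to be found in the camera images.
- wrench_centre (a point): Chrome socket wrench lying flat, 160 mm long: round handle 22 mm thick (x -80 to +20 mm), thin neck, round head at the +x (head) end, 32 mm across at x = 64 mm, with a socket pointing up (top 36 mm above the underside). Point: mid-length on the handle's axis, 11 mm above the underside, near the balance point; grip here across y (22 mm). x towards the head, z up. 0.25 kg.
- torch_centre (a point): Black torch lying down, 125 mm long: round barrel 26 mm thick (bare from x -50 to +24 mm) between a 38 mm long, 40 mm square lens head at the +x (head) end and a 12 mm long, 40 mm square tail guard, so it does not roll. Point: mid-length on the axis, 20 mm above the underside; grip the barrel here across y (26 mm). x towards the lens, z up. 0.16 kg.
- hasp_centre (a point): Closed steel hasp lying flat, 100 mm long: 46 mm wide hinge leaf at -x, 26 mm wide strap with a round nose at +x (head end), both 4 mm thick; in the middle a latch case 36 (x) x 28 (y) mm, top 26 mm above the underside, with a small round button on top (to 29 mm). Point: middle of the case, 13 mm above the underside; grip here across y (28 mm). x hinge to nose, z up. 0.18 kg.
- cup_centre (a point): White ceramic tea cup without handle, standing upright, 70 mm tall, 58 mm across at the rim and narrower below. The point is on its axis, 35 mm above its underside. z up; its yaw does not matter. About 0.16 kg.
- wrench_outline (a point): Spot on the wrench board (fixed, flat on the counter, plywood 190 x 70 x 5 mm thick) with a dark painted wrench silhouette: handle bar, thin neck, round head. Point: on the board's top face, on the silhouette's centre line, 40 mm from its middle towards its head end; x points to the head end, z up. The wrench's centre belongs over the middle: x = -40 mm, y = 0 here, wrench x along this x.
- torch_outline (a point): Spot on the torch board (fixed, flat on the counter, plywood 155 x 70 x 5 mm thick) with a dark painted torch silhouette: bar with a long wide head and a short wide tail. Point: on the board's top face, on the silhouette's centre line, 40 mm from its middle towards its head end; x points to the head end, z up. The torch's centre belongs over the middle: x = -40 mm, y = 0 here, torch x along this x.
- hasp_outline (a point): Spot on the hasp board (fixed, flat on the counter, plywood 130 x 70 x 5 mm thick) with a dark painted hasp silhouette: wide leaf, narrower strap, round nose. Point: on the board's top face, on the silhouette's centre line, 40 mm from its middle towards its head end; x points to the head end, z up. The hasp's centre belongs over the middle: x = -40 mm, y = 0 here, hasp x along this x.
- cup_outline (a point): Marked spot on the cup board: a fixed plywood board 100 x 100 mm, 5 mm thick, lying flat on the counter, painted with one dark disc 64 mm across. The point is the disc's centre on the board's top face (5 mm above the counter). z up; yaw does not matter.
- padlock_centre (a point): Small brass padlock lying flat on the counter, about 45 x 30 x 14 mm; the point is at its middle, 7 mm up. Not to be moved.
- nut_centre (a point): Large dark steel hexagon nut lying flat on the counter, 34 mm across flats, 16 mm high; the point is at its middle, 8 mm up. Not to be moved.
Mind the look-alikes: they are no part of the job. Leave any purple look-alike of the part that bears hasp_outline alone.

How it is judged:
By the outcome, as a careful person would: the job done as asked, in the order asked, and still so for the second after the job is handed in, with the robot touching nothing.
It also fails if it takes over 106 s, if anything falls off the work surface, if the arm or the gripper's body presses on something with over 40 N, if the wrist force passes 120 N, or if a joint passes its speed limit or range.

## Robot

A 7-joint arm with a two-finger parallel gripper is mounted at the origin on the work surface. World frame = base frame: x ahead of the robot, y to its left, z up, the work surface at z = 0. Lengths are in mm, angles in rad, forces in N, time in s.
With the tool pointing down it reaches from about 350 to 900 mm from the base axis. Payload 8.1 kg.
Tool frame: the origin (TCP) lies at the very end of the fingers, on their centre line; the grasp point (between the pads) lies 19 mm behind it; x points along the fingers, y is the direction in which the jaws open and shut, and the axes are right-handed (so a half turn about x gives the same grasp; the last joint's range is limited). The gripper opens to 92 mm and grips with 3 to 60 N. Pads are 19 mm wide; open, the fingers measure 130 mm over their backs; the gripper's body (75 mm by 190 mm) begins 47 mm behind the grasp point.
Start: joints at [-1.263, 0.434, 0.025, 1.573, -0.012, 1.134, -0.075], TCP at [249.617, 573.003, 226.742] pointing down, gripper open.
Joint ranges: [-2.62, 2.62], [-0.44, 2.09], [-1.27, 1.32], [0.08, 2.57], [-1.32, 4.46], [0.12, 2], [-2.74, 2.74]. Speed limits (rad/s): [2.22, 2.22, 3.01, 3.01, 3.14, 3.14, 3.14].

## Interface

Orientations are given as a unit quaternion [w, x, y, z].
In Python, from workcell import monitor, imaging, workorder gives the robot as it stands.
- The arm moves only by the tool servo_tool, never from a script. Its arguments are lists of equal length, an entry for each row: "travel": the shift along the tool's x, y, z in cm, a list of three; "spin": the turn about the tool's x in degrees. A call has 1 to 12 rows; each row shifts and turns the commanded pose from where the row before left it, along the tool's axes as they then stand; what a row does not reach is not made up. A row lasts 1/10 s, in which the tool goes at most 50 mm and 8.59 degrees, less where a joint would pass 70% of its speed; a pose out of reach is approached as far as the arm can. A call is refused whole if a number of a shift passes 5 or a number of a turn 8.59, either way. A call with a gripper value outside its range is refused whole. "hand" is the finger opening in cm, from 0 to 9.18, set as the call begins (left out, the last holds). The fingers move at their own pace and stop on an object; the grip force is fixed at half the most. Time passes only in rows, so rows that do not move let the fingers close. It gives the time, the measured TCP pose, the force and the opening at its end, in the units of the state.
- monitor.state(): the state, without advancing time (a new reading comes with each control period).
- imaging.grab_frame(name): name is "scene" or "top" or "wrist"; returns a dict with "img" (420x560x3 uint8, blue, green, red), "camera_matrix" (3x3 intrinsics, pixels), "R" (3x3) and "t" (3): a world point X has camera coordinates R X + t. Camera axes: x right, y down, z forward; pixel columns grow to the right and rows downward; lengths in mm; the calibration is good to about 2 mm. A picture is of the moment at which its call begins. There is no depth.
- workorder.close_job(): hands the job in, once; it reports no verdict.
Trained networks look in the newest picture that a camera, given by its name, has taken for a name from the list of things; names that differ only in an ending like _2 or _b are one class to them, and where a whole thing is asked for, a point or a joint stands for the part that bears it (a point fixed in the world has none). Each returns a list of dicts, best first, with "confidence" (0 to 1); they miss things now and then, are a little off and sometimes report something else, mostly with a low value. They report only what shows in the picture. A call takes as long as a camera call. They do not tell look-alikes from the thing itself.
- imaging.masks_of(camera, query): "pixels" (420x560 bool, what is visible of it) and "at" ([row, column] in pixels, amid what is visible of it).
The state is a dict: "t": time; "qpos": joint angles; "joint_vel": joint speeds; "effort": joint torques, N m; "tcp_pos": TCP position; "eef_rot": TCP orientation; "wrist_force": force on the tool from outside, world axes, zero at the start; "moment": the same for the moment, N m; "gripper_width": opening from 0.0 (shut) to 1.0 (fully open).
Only numpy, scipy, OpenCV 4.12 (cv2) and the standard library are available. Lean on these libraries where they do the work, as an engineer would, in place of code of your own. Each camera call takes 0.05 s, during which the arm holds its last target.

## Working session

There is one attempt and no reset: what is moved stays moved. The work goes in short steps, Python scripts to look and compute and a tool call to move; the robot and the scene stay as the last step left them, time stands still between calls to the robot, and variables do not carry over. Pictures are saved under pics/ and viewed, and the job is handed in when it is done.

Besides the shell and the picture viewer there is one more tool, called after "Request:" by a JSON object that holds its "method" and its "body". servo_tool: Moves the arm, as the interface text tells. Its arguments: {"type":"object","properties":{"travel":{"type":"array","items":{"type":"array","items":{"type":"number"}}},"spin":{"type":"array","items":{"type":"number"}},"hand":{"type":"number"}},"required":["travel","spin"]}

```bash
mkdir -p pics; ls
python3 - <<'E'
from workcell import monitor, imaging
import cv2
s=monitor.state(); print({k:s[k] for k in ('t','tcp_pos','eef_rot','gripper_width')})
for n in ('scene','top'):
    f=imaging.grab_frame(n); cv2.imwrite(f'pics/{n}0.png',f['img']); print(n,f['camera_matrix'],f['R'],f['t'])
E
```

```text
pics
{'t': 0.0, 'tcp_pos': array([249.41504353, 572.53497018, 225.92994836]), 'eef_rot': array([ 0.69218457,  0.14366094,  0.69230451, -0.14476364]), 'gripper_width': 0.9993962541504952}
scene [[480.49863611   0.         278.82615943]
 [  0.         480.49863611 210.58010738]
 [  0.           0.           1.        ]] [[-0.53227972  0.84653754  0.00724508]
 [ 0.54732679  0.35064793 -0.75992066]
 [-0.64584184 -0.40052493 -0.64997546]] [ 313.57979531 -139.06542352 1448.60006494]
top [[482.17207431   0.         279.93879399]
 [  0.         482.17207431 210.74421855]
 [  0.           0.           1.        ]] [[ 0.02819138 -0.99949134  0.01490966]
 [-0.98961678 -0.03000968 -0.1405633 ]
 [ 0.14093923 -0.01079218 -0.98995942]] [-129.85054546  409.78661387 1339.85245537]
```

View pics/scene0.png

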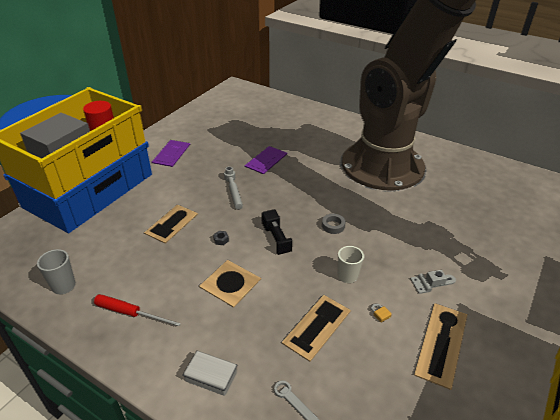

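View pics/top0.png

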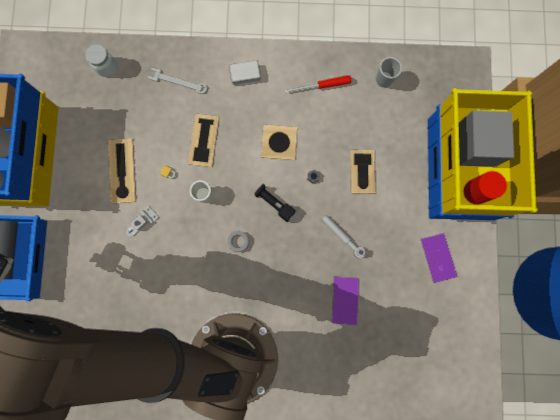

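The white cup is at top (200,190); the grey cup at (390,72) and the ring at (238,242) are not part of the job. The plywood boards are at (122,170) wrench, (203,140) torch, (363,172) hasp and (280,142) cup, and the purple boards at (438,257) and (345,300) are look-alikes. Next I'll measure.

```bash
cat > h.py <<'E'
from workcell import monitor, imaging
import numpy as np, cv2
def ray(f,u,v,z):
    K,R,t=f['camera_matrix'],np.array(f['R']),np.array(f['t'])
    d=R.T@np.linalg.inv(K)@np.array([u,v,1.]); c=-R.T@t
    return (c+d*(z-c[2])/d[2])
def rays(f,uv,z): return np.array([ray(f,u,v,z)[:2] for u,v in uv])
def proj(f,X):
    X=np.atleast_2d(X); p=(np.array(f['R'])@X.T).T+f['t']; p=(f['camera_matrix']@p.T).T
    return p[:,:2]/p[:,2:]
E
python3 - <<'E'
from h import *
f=imaging.grab_frame('top')
im=f['img'].copy()
Z=dict(wrench_centre=11,torch_centre=20,hasp_centre=8,cup_centre=35,wrench_outline=5,torch_outline=5,hasp_outline=5,cup_outline=5,padlock_centre=7,nut_centre=8)
for q,z in Z.items():
    for m in imaging.masks_of('top',q):
        if m['confidence']<.3: continue
        p=m['pixels']; v,u=np.nonzero(p)
        W=rays(f,np.c_[u,v],z); mu,ev,_=cv2.PCACompute2(W.astype(np.float32),mean=None)
        pr=(W-mu)@ev.T
        print(q,round(m['confidence'],2),'px',np.round([u.mean(),v.mean()]),'W',np.round(mu[0]),'ax',np.round(ev[0],3),'ext',np.round(pr.min(0)),np.round(pr.max(0)),len(u))
cv2.imwrite('pics/topc.png',cv2.resize(f['img'][110:280,80:400],None,fx=2.5,fy=2.5,interpolation=cv2.INTER_CUBIC))
E
```

```text
wrench_centre 0.89 px [342. 236.] W [ 348. -299.] ax [0.689 0.724] ext [-79. -13.] [78. 13.] 422
wrench_centre 0.53 px [278. 142.] W [ 620. -108.] ax [ 0.986 -0.166] ext [-55. -57.] [56. 54.] 1174
torch_centre 0.59 px [275. 203.] W [ 437. -104.] ax [0.601 0.799] ext [-61. -22.] [69. 22.] 517
hasp_centre 0.67 px [140. 222.] W [373. 282.] ax [-0.695  0.719] ext [-46. -22.] [54. 21.] 398
cup_centre 0.91 px [200. 191.] W [463. 110.] ax [0.683 0.73 ] ext [-35. -31.] [33. 31.] 413
cup_centre 0.5 px [362. 171.] W [ 535. -350.] ax [0.999 0.047] ext [-64. -35.] [62. 34.] 1018
wrench_outline 0.62 px [121. 171.] W [521. 349.] ax [0.994 0.106] ext [-94. -38.] [97. 36.] 1534
torch_outline 0.79 px [203. 140.] W [622. 115.] ax [ 0.995 -0.103] ext [-78. -36.] [77. 35.] 1190
hasp_outline 0.96 px [362. 171.] W [ 543. -355.] ax [1.    0.025] ext [-64. -35.] [66. 38.] 1047
hasp_outline 0.83 px [345. 300.] W [ 168. -308.] ax [ 1.    -0.023] ext [-65. -38.] [65. 38.] 1196
hasp_outline 0.61 px [438. 257.] W [ 295. -575.] ax [0.96  0.281] ext [-65. -35.] [66. 35.] 1106
cup_outline 0.58 px [278. 142.] W [ 622. -106.] ax [ 0.922 -0.387] ext [-63. -61.] [64. 60.] 1137
cup_outline 0.35 px [200. 191.] W [469. 116.] ax [0.786 0.618] ext [-35. -31.] [33. 30.] 389
nut_centre 0.6 px [312. 176.] W [ 521. -210.] ax [ 0.958 -0.287] ext [-19. -17.] [19. 18.] 129
```

View pics/topc.png

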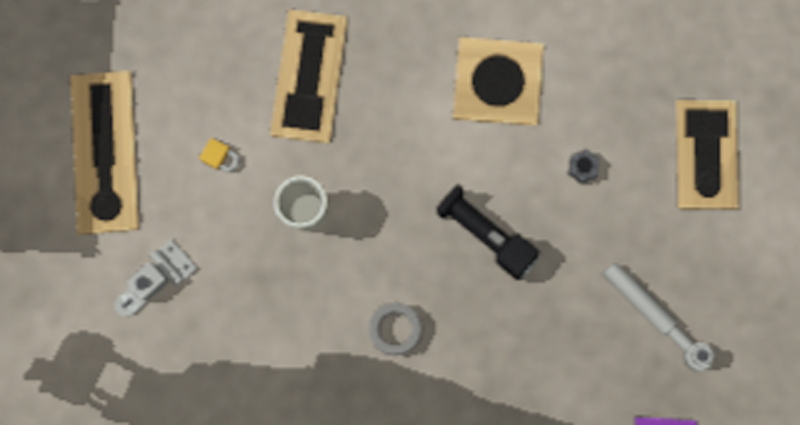

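```bash
cat >> h.py <<'E'
def board(f,approx,L,W,out=None):
    # dark/ply segmentation near approx (world xy); fit rect in world plane z=5
    from scipy.optimize import least_squares
    hsv=cv2.cvtColor(f['img'],cv2.COLOR_BGR2HSV)
    n=600; s=0.4 # rectified patch, 0.4 mm/px
    ctr=np.array(approx); h=n*s/2
    cor=np.array([[ctr[0]-h,ctr[1]-h,5],[ctr[0]+h,ctr[1]-h,5],[ctr[0]+h,ctr[1]+h,5],[ctr[0]-h,ctr[1]+h,5]])
    H=cv2.getPerspectiveTransform(np.float32([[0,0],[n,0],[n,n],[0,n]]),proj(f,cor).astype(np.float32))
    P=cv2.warpPerspective(f['img'],H,(n,n),flags=cv2.INTER_CUBIC|cv2.WARP_INVERSE_MAP)
    # patch px (i=x dir col, j=y dir row)
    return P,(ctr[0]-h,ctr[1]-h,s)
def boardfit(f,approx,L,W):
    P,(x0,y0,s)=board(f,approx,L,W)
    hsv=cv2.cvtColor(P,cv2.COLOR_BGR2HSV)
    ply=((hsv[...,1]>75)&(hsv[...,0]>8)&(hsv[...,0]<28)&(hsv[...,2]>70)).astype(np.uint8)
    n_,lab,st,ce=cv2.connectedComponentsWithStats(ply)
    i=1+np.argmax(st[1:,4]); m=(lab==i).astype(np.uint8)
    c=max(cv2.findContours(m,cv2.RETR_EXTERNAL,cv2.CHAIN_APPROX_NONE)[0],key=cv2.contourArea)
    r=cv2.minAreaRect(c); fill=np.zeros_like(m); cv2.drawContours(fill,[c],-1,1,-1)
    v,u=np.nonzero(fill); mom=cv2.moments(fill,True); cen=np.array([mom['m10'],mom['m01']])/mom['m00']
    mu,ev,_=cv2.PCACompute2(np.c_[u,v].astype(np.float32),mean=None)
    er=cv2.erode(fill,np.ones((9,9)))
    g=P.max(2); dark=((er>0)&(g<0.5*np.median(g[m>0]))).astype(np.uint8)
    dv,du=np.nonzero(dark); dmu,dev,_=cv2.PCACompute2(np.c_[du,dv].astype(np.float32),mean=None)
    w=lambda p:np.array([x0,y0])+s*(np.array(p)+.5)
    print('rect c',np.round(w(r[0]),1),'size',np.round(np.array(r[1])*s,1),'ang',round(r[2],2),'| cen',np.round(w(cen),1),'pca',round(np.degrees(np.arctan2(ev[0,1],ev[0,0])),2),'| dark pca ang',round(np.degrees(np.arctan2(dev[0,1],dev[0,0])),2),'cen',np.round(w(dmu[0]),1), end=' ')
    a=dev[0]; pr=(np.c_[du,dv]-dmu[0])@dev.T; lo,hi=np.percentile(pr,.2,0),np.percentile(pr,99.8,0)
    print('ext',np.round((hi-lo)*s,1),'mid',np.round(w(dmu[0]+((lo+hi)/2)@dev),1))
    return P
B=dict(wrench=((521,349),190,70),torch=((622,115),155,70),hasp=((541,-354),130,70),cup=((621,-107),100,100))
E
python3 - <<'E'
from h import *
for n in('top','scene'):
    f=imaging.grab_frame(n)
    for k,b in B.items():
        print(n,k,end=' ')
        P=boardfit(f,*b)
E
```

```text
top wrench rect c [522.  347.4] size [191.5  72.3] ang 6.86 | cen [522.2 347.6] pca 6.97 | dark pca ang 7.04 cen [521.9 349. ] ext [161.1  32.7] mid [522.8 349.3]
top torch rect c [621. 114.] size [ 71.2 155.5] ang 84.86 | cen [621.  113.9] pca -5.05 | dark pca ang -5.21 cen [617.2 115.3] ext [128.2  42.9] mid [621.5 114.9]
top hasp rect c [ 541.2 -356.9] size [131.   71.2] ang 1.54 | cen [ 541.1 -356.7] pca 1.69 | dark pca ang 1.47 cen [ 550.1 -356.5] ext [103.9  48.4] mid [ 543.  -356.9]
top cup rect c [ 621.8 -109.4] size [100.9 100.8] ang 87.46 | cen [ 621.7 -109.3] pca 49.51 | dark pca ang -5.66 cen [ 622.4 -108.8] ext [60.1 59.8] mid [ 622.6 -108.8]
scene wrench rect c [524.8 347.2] size [193.4  71.4] ang 7.03 | cen [524.6 347.2] pca 6.99 | dark pca ang 6.99 cen [522.1 347.5] ext [162.5  34.5] mid [523.2 347.7]
scene torch rect c [623.6 114.8] size [ 72.1 157.3] ang 84.96 | cen [623.3 114.9] pca -4.97 | dark pca ang -5.06 cen [618.5 114.6] ext [130.1  45. ] mid [622.2 114.3]
scene hasp rect c [ 544.9 -354.6] size [133.  74.] ang 1.36 | cen [ 544.8 -354.6] pca 1.53 | dark pca ang 1.47 cen [ 551.5 -356.6] ext [105.4  51. ] mid [ 544.4 -356.8]
scene cup rect c [ 624.8 -107.6] size [102.7 102.6] ang 87.01 | cen [ 624.8 -107.8] pca 60.67 | dark pca ang 31.37 cen [ 623.2 -108.9] ext [62.8 61.1] mid [ 623.2 -108.8]
```

```bash
cat >> h.py <<'E'
from scipy.spatial.transform import Rotation as Ro
def pose():
    s=monitor.state(); q=s['eef_rot']; R=Ro.from_quat([q[1],q[2],q[3],q[0]]).as_matrix(); return np.array(s['tcp_pos']),R,s
def plan(xy,z,objyaw):
    """spin (deg about tool x, first) then travel in cm in the spun frame"""
    p,R,s=pose()
    a=np.degrees(np.arctan2(R[1,1],R[0,1])) # tool y dir
    for tgt in (objyaw+90,objyaw-90):
        d=(tgt-a+180)%360-180
        spin=-d  # tool x is down
        R2=R@Ro.from_euler('x',spin,degrees=True).as_matrix()
        e=np.array([xy[0],xy[1],z])-p
        print('spin',round(spin,2),'travel cm (tool)',np.round(R2.T@e/10,2),'| in unspun',np.round(R.T@e/10,2),'ynew',np.round(R2[:,1],3))
    print('t',s['t'],'tcp',np.round(p,1),'x',np.round(R[:,0],3),'y ang',round(a,2),'q',np.round(s['qpos'],2),'F',np.round(s['wrist_force'],1),'w',round(s['gripper_width']*91.8,1))
E
python3 - <<'E'
from h import *
plan((348,-299),150,-133.6)
f=imaging.grab_frame('wrist'); p,R,_=pose(); print('cam centre in tool',R.T@(-np.array(f['R']).T@f['t']-p)); print(R.T@np.array(f['R']).T, f['camera_matrix'])
cv2.imwrite('pics/w0.png',f['img'])
E
```

```text
spin 110.06 travel cm (tool) [ 7.67 67.26 56.36] | in unspun [  7.67 -76.01  43.85] ynew [ 0.724 -0.69   0.   ]
spin -69.94 travel cm (tool) [  7.67 -67.26 -56.36] | in unspun [  7.67 -76.01  43.85] ynew [-0.724  0.69  -0.   ]
t 0.75 tcp [249.6 573.  226.8] x [ 0.  0. -1.] y ang 66.46 q [-1.26  0.43  0.03  1.57 -0.01  1.13 -0.08] F [-0.9 -0.1 -0.5] w 91.9
cam centre in tool [-157.31541563   -0.6728703   -69.27533707]
[[-3.60615862e-04 -2.60576566e-01  9.65453118e-01]
 [ 9.99999915e-01  1.01335217e-04  4.00870230e-04]
 [-2.02291789e-04  9.65453180e-01  2.60576507e-01]] [[336.42208311   0.         276.03899488]
 [  0.         336.42208311 208.6147493 ]
 [  0.           0.           1.        ]]
```

View pics/w0.png

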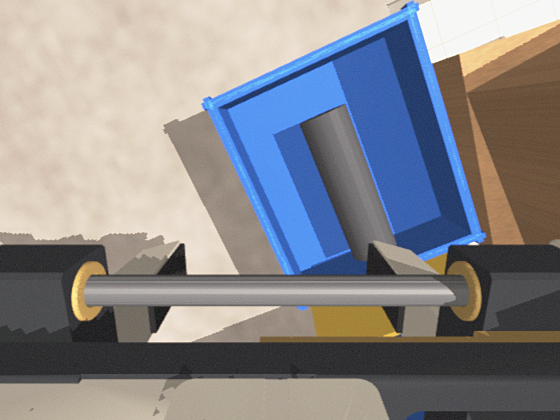

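Request:
{"method": "servo_tool", "body": {"travel": [[-3, 0, 0], [-3, 0, 0], [0, -1, 2], [0, -2, 3.5], [0, -2.5, 4], [0, -2.5, 4], [0, -2.5, 4], [0, -2.5, 4], [0, -2.5, 4], [0, -2.5, 4], [0, -2.5, 4], [0, -2.5, 4]], "spin": [0, 0, 0, 0, 0, 0, 0, 0, 0, 0, 0, 0]}}

```text
t: 2.0
tcp_pos: [502.4, 210.7, 287.1]
eef_rot: [0.692, 0.144, 0.692, -0.144]
wrist_force: [0.3, 0.1, 0.8]
gripper_width: 1.0
```

Run:
```python
from h import *
plan((348,-299),150,-133.6)
```

```text
spin 110.07 travel cm (tool) [13.67 23.97 47.57] | in unspun [ 13.67 -52.9    6.19] ynew [ 0.724 -0.69   0.   ]
spin -69.93 travel cm (tool) [ 13.67 -23.97 -47.57] | in unspun [ 13.67 -52.9    6.19] ynew [-0.724  0.69  -0.   ]
t 2.0 tcp [502.4 210.7 287.1] x [ 0.001  0.    -1.   ] y ang 66.47 q [-0.67  0.25  0.22  1.69 -0.06  1.2   0.73] F [0.3 0.1 0.8] w 91.8
```

Request:
{"method": "servo_tool", "body": {"travel": [[0, -3, 0.5], [0, 0, 0], [0, 0, 0], [0, 0, 0], [0, 0, 0], [0, 0, 0], [0, 0, 0], [0, 0, 0], [0, 0, 0], [0, 0, 0], [0, 0, 0], [0, 0, 0]], "spin": [8.5, 8.5, 8.5, 8.5, 8.5, 8.5, 8.5, 8.5, 8.5, 8.5, 8.5, 8.5]}}

```text
t: 3.2
tcp_pos: [494.1, 182.9, 286.8]
eef_rot: [0.322, 0.63, 0.322, -0.63]
wrist_force: [0.6, 0.3, -0.3]
gripper_width: 1.001
```

Run:
```python
from h import *
plan((293,-357),150,-133.6)
```

```text
spin 7.71 travel cm (tool) [13.67 22.67 52.97] | in unspun [13.67 15.36 55.53] ynew [ 0.724 -0.69  -0.   ]
spin -172.29 travel cm (tool) [ 13.67 -22.67 -52.97] | in unspun [13.67 15.36 55.53] ynew [-0.724  0.69   0.   ]
t 3.2 tcp [494.1 182.9 286.8] x [ 0.  0. -1.] y ang -35.89 q [-0.86  0.23  0.51  1.75 -0.12  1.19 -0.95] F [ 0.6  0.3 -0.3] w 91.9
```

Request:
{"method": "servo_tool", "body": {"travel": [[0, 0, 0], [1, 2, 4.0], [1, 2, 4.2], [1, 2, 4.2], [1, 2, 4.2], [1, 2, 4.2], [1, 2, 4.2], [1, 2, 4.2], [1, 2, 4.2], [1, 2, 4.2], [1.5, 1.8, 4.2], [1.5, 1, 4]], "spin": [7.7, 0, 0, 0, 0, 0, 0, 0, 0, 0, 0, 0]}}

```text
t: 4.4
tcp_pos: [331.8, -295.6, 166.7]
eef_rot: [0.281, 0.649, 0.28, -0.649]
wrist_force: [0.9, -0.2, 0.2]
gripper_width: 0.997
```

Run:
```python
from h import *
plan((293,-357),150,-133.6)
```

```text
spin 0.38 travel cm (tool) [1.67 1.42 7.12] | in unspun [1.67 1.37 7.13] ynew [ 0.724 -0.69   0.002]
spin -179.62 travel cm (tool) [ 1.67 -1.42 -7.12] | in unspun [1.67 1.37 7.13] ynew [-0.724  0.69  -0.002]
t 4.4 tcp [ 331.8 -295.6  166.7] x [ 0.002 -0.001 -1.   ] y ang -43.22 q [-0.08  0.26  0.84  2.12 -0.25  0.86  0.16] F [ 0.9 -0.2  0.2] w 91.5
```

Request:
{"method": "servo_tool", "body": {"travel": [[1, 0.8, 3.5], [0.6, 0.6, 3.6], [0, 0, 0], [0, 0, 0]], "spin": [0.4, 0, 0, 0]}}

```text
t: 4.8
tcp_pos: [292.6, -355.0, 150.7]
eef_rot: [-0.277, -0.65, -0.277, 0.65]
wrist_force: [0.2, 1.1, 0.2]
gripper_width: 0.998
```

Run:
```python
from h import *
f=imaging.grab_frame('wrist'); cv2.imwrite('pics/w1.png',f['img'])
plan((348,-299),150,-133.6)
for m in imaging.masks_of('wrist','wrench_centre'):
    p=m['pixels']; v,u=np.nonzero(p)
    W=rays(f,np.c_[u,v],11); mu,ev,_=cv2.PCACompute2(W.astype(np.float32),mean=None)
    pr=(W-mu)@ev.T
    print(round(m['confidence'],2),'px',u.mean(),v.mean(),'W',mu[0],'ax',ev[0],np.degrees(np.arctan2(ev[0,1],ev[0,0])),'ext',np.round(pr.min(0),1),np.round(pr.max(0),1))
```

```text
spin -0.07 travel cm (tool) [ 0.08  0.14 -7.76] | in unspun [ 0.08  0.13 -7.76] ynew [ 0.724 -0.69  -0.   ]
spin 179.93 travel cm (tool) [ 0.08 -0.14  7.76] | in unspun [ 0.08  0.13 -7.76] ynew [-0.724  0.69   0.   ]
t 4.85 tcp [ 293.4 -354.2  150.8] x [ 0.  0. -1.] y ang -43.67 q [ 0.11  0.32  0.83  2.1  -0.31  0.84  0.37] F [0.5 0.8 0. ] w 91.6
0.94 px 278.85259727812917 98.84914701935979 W [ 352.28503 -297.40012] ax [0.6863797 0.7272433] 46.65579 ext [-87.2 -15.6] [75.9 15.9]
```

View pics/w1.png

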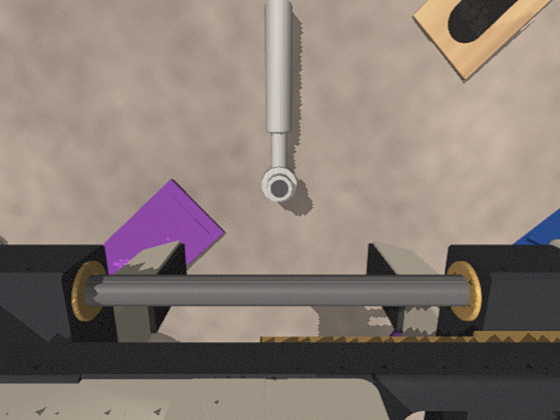

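Run:
```python
from h import *
f=imaging.grab_frame('wrist')
g=cv2.cvtColor(f['img'],cv2.COLOR_BGR2GRAY)
P=rays(f,[(278.5,1),(278.7,132.5),(279.5,186)],11); print(P)
a=P[0]-P[1];print(np.linalg.norm(a),np.linalg.norm(P[2]-P[1]))
m=imaging.masks_of('wrist','wrench_centre')[0]['pixels']
for r in (5,30,60,90,120): u=np.nonzero(m[r])[0]; print(r,u.min(),u.max())
for r in (1,20,40,60,80,100,120):
    u=np.nonzero(m[r])[0]; print(r, ray(f,(u.min()+u.max())/2,r,11))
ft=imaging.grab_frame('top');
```

```text
[[ 405.03614918 -241.01586905]
 [ 335.88746229 -314.2278139 ]
 [ 304.13835619 -348.78281464]]
100.70516256488445 46.92604622578917
5 269 290
30 266 291
60 266 292
90 266 292
120 267 291Traceback (most recent call last):
  File "<stdin>", line 9, in <module>
    return umr_minimum(a, axis, None, out, keepdims, initial, where)
ValueError: zero-size array to reduction operation minimum which has no identity
```

Run:
```python
from h import *
plan((349.3,-299.5),4,-133.4)
```

```text
spin -0.1 travel cm (tool) [14.69  0.29 -7.69] | in unspun [14.69  0.27 -7.69] ynew [ 0.727 -0.687  0.   ]
spin 179.9 travel cm (tool) [14.69 -0.29  7.69] | in unspun [14.69  0.27 -7.69] ynew [-0.727  0.687 -0.   ]
t 5.0 tcp [ 294.3 -353.5  150.9] x [ 0.001  0.    -1.   ] y ang -43.5 q [ 0.11  0.32  0.83  2.1  -0.31  0.84  0.37] F [-0.4 -0.3  0.3] w 92.0
```

Request:
{"method": "servo_tool", "body": {"travel": [[0, 0.1, -3], [0, 0.15, -3.2], [1.5, 0, -1.5], [3, 0, 0], [3, 0, 0], [2.5, 0, 0], [2, 0, 0], [1.5, 0, 0], [0.8, 0, 0], [0, 0, 0], [0, 0, 0]], "spin": [0, 0, 0, 0, 0, 0, 0, 0, 0, 0, 0]}}

```text
t: 6.1
tcp_pos: [348.7, -300.4, 8.2]
eef_rot: [0.279, 0.65, 0.278, -0.65]
wrist_force: [-0.0, -0.8, 0.5]
gripper_width: 1.003
```

Run:
```python
from h import *
plan((349.3,-299.5),4,-133.4)
```

```text
spin -0.2 travel cm (tool) [ 0.42 -0.02 -0.1 ] | in unspun [ 0.42 -0.02 -0.1 ] ynew [ 0.727 -0.687  0.001]
spin 179.8 travel cm (tool) [0.42 0.02 0.1 ] | in unspun [ 0.42 -0.02 -0.1 ] ynew [-0.727  0.687 -0.001]
t 6.1 tcp [ 348.7 -300.4    8.2] x [ 0.001 -0.    -1.   ] y ang -43.6 q [ 0.18  0.56  0.56  2.22 -0.61  0.52  0.45] F [-0.  -0.8  0.5] w 92.1
```

Request:
{"method": "servo_tool", "body": {"travel": [[0.4, 0, 0], [0, 0, 0]], "spin": [0, 0]}}

```text
t: 6.3
tcp_pos: [348.6, -300.4, 3.9]
eef_rot: [0.279, 0.65, 0.278, -0.65]
wrist_force: [0.5, -0.2, 1.0]
gripper_width: 1.0
```

Request:
{"method": "servo_tool", "body": {"travel": [[0, 0, 0], [0, 0, 0], [0, 0, 0], [0, 0, 0], [0, 0, 0], [0, 0, 0], [0, 0, 0], [0, 0, 0]], "spin": [0, 0, 0, 0, 0, 0, 0, 0], "hand": 0.5}}

```text
t: 7.1
tcp_pos: [348.2, -300.4, 3.7]
eef_rot: [0.278, 0.65, 0.278, -0.65]
wrist_force: [0.3, 0.2, 0.1]
gripper_width: 0.352
```

Request:
{"method": "servo_tool", "body": {"travel": [[0, 0, 0], [0, 0, 0], [0, 0, 0], [0, 0, 0], [0, 0, 0]], "spin": [0, 0, 0, 0, 0]}}

```text
t: 7.6
tcp_pos: [348.2, -300.4, 3.7]
eef_rot: [0.278, 0.65, 0.278, -0.65]
wrist_force: [-1.0, 1.0, 0.4]
gripper_width: 0.234
```

Request:
{"method": "servo_tool", "body": {"travel": [[-0.5, 0, 0], [-1, 0, 0], [-2, 0, 0], [-3, 0, 0], [-3, 0, 0], [-3, 0, 0], [-1.5, 0, 0], [0, 0, 0]], "spin": [0, 0, 0, 0, 0, 0, 0, 0]}}

```text
t: 8.4
tcp_pos: [349.1, -301.1, 145.9]
eef_rot: [0.279, 0.651, 0.277, -0.649]
wrist_force: [0.6, 0.3, -3.7]
gripper_width: 0.23
```

Run:
```python
from h import *
f=imaging.grab_frame('scene'); cv2.imwrite('pics/s1.png',f['img'])
plan((523,348.5),140,187)
plan((500,100),140,187)
```

```text
spin 39.38 travel cm (tool) [  0.47 -62.28 -25.21] | in unspun [  0.47 -32.14 -59.01] ynew [ 0.122 -0.993  0.001]
spin -140.62 travel cm (tool) [ 0.47 62.28 25.21] | in unspun [  0.47 -32.14 -59.01] ynew [-0.122  0.993 -0.001]
t 8.45 tcp [ 348.6 -300.4  144.6] x [ 0.002 -0.    -1.   ] y ang -43.62 q [-0.05  0.33  0.83  2.11 -0.33  0.83  0.22] F [ 0.7  0.4 -3.5] w 21.4
spin 39.38 travel cm (tool) [  0.47 -37.9  -19.9 ] | in unspun [  0.47 -16.67 -39.43] ynew [ 0.122 -0.993  0.001]
spin -140.62 travel cm (tool) [ 0.47 37.9  19.9 ] | in unspun [  0.47 -16.67 -39.43] ynew [-0.122  0.993 -0.001]
t 8.45 tcp [ 348.6 -300.4  144.6] x [ 0.002 -0.    -1.   ] y ang -43.62 q [-0.05  0.33  0.83  2.11 -0.33  0.83  0.22] F [ 0.7  0.4 -3.5] w 21.4
```

View pics/s1.png

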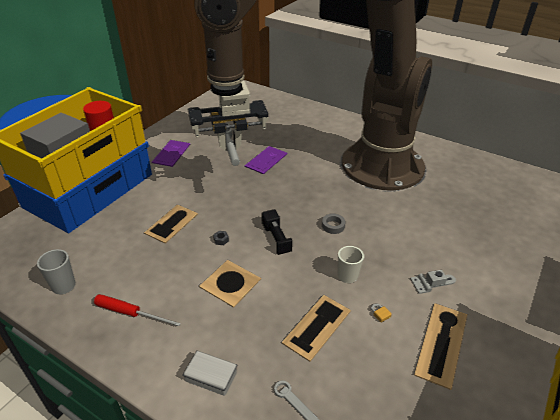

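Request:
{"method": "servo_tool", "body": {"travel": [[0, 0, 0], [0, 0, 0], [0, 0, 0], [0, 0, 0], [0, 0, 0], [0, -2, -1], [0, -3, -1.3], [0, -4, -1.6], [0, -4, -1.6], [0, -4, -1.6], [0, -4, -1.6], [0, -4, -1.6]], "spin": [7.8, 7.9, 7.9, 7.9, 7.9, 0, 0, 0, 0, 0, 0, 0]}}

```text
t: 9.65
tcp_pos: [419.5, -38.0, 142.9]
eef_rot: [-0.043, -0.705, -0.043, 0.706]
wrist_force: [0.8, -0.4, -2.5]
gripper_width: 0.235
```

Run:
```python
from h import *
plan((523,348.5),60,187)
```

```text
spin -0.05 travel cm (tool) [  8.27 -37.1  -15.  ] | in unspun [  8.27 -37.11 -14.97] ynew [ 0.122 -0.993  0.   ]
spin 179.95 travel cm (tool) [ 8.27 37.1  15.  ] | in unspun [  8.27 -37.11 -14.97] ynew [-0.122  0.993 -0.   ]
t 9.65 tcp [419.5 -38.  142.9] x [-0.001 -0.    -1.   ] y ang -83.05 q [-0.91  0.35  1.13  2.2  -0.43  0.83 -0.96] F [ 0.8 -0.4 -2.5] w 21.6
```

Request:
{"method": "servo_tool", "body": {"travel": [[0, -3.7, -1.5], [0, -3.7, -1.5], [0, -3.7, -1.5], [0, -3.7, -1.5], [0, -3.7, -1.5], [0, -3.7, -1.5], [0, -3.7, -1.5], [0, -3.7, -1.5], [0, -3.7, -1.5], [0, -2.5, -1], [0, -1.2, -0.5], [0, 0, 0]], "spin": [0, 0, 0, 0, 0, 0, 0, 0, 0, 0, 0, 0]}}

```text
t: 10.85
tcp_pos: [523.7, 346.6, 142.2]
eef_rot: [-0.044, -0.705, -0.043, 0.706]
wrist_force: [-0.8, -0.7, -3.3]
gripper_width: 0.225
```

Run:
```python
from h import *
plan((523,348.5),60,187)
f=imaging.grab_frame('top'); cv2.imwrite('pics/t1.png',cv2.resize(f['img'][90:260,60:300],None,fx=3,fy=3))
f=imaging.grab_frame('wrist'); cv2.imwrite('pics/w2.png',f['img'])
```

```text
spin 0.08 travel cm (tool) [ 8.22 -0.21  0.04] | in unspun [ 8.22 -0.21  0.04] ynew [ 0.122 -0.993  0.001]
spin -179.92 travel cm (tool) [ 8.22  0.21 -0.04] | in unspun [ 8.22 -0.21  0.04] ynew [-0.122  0.993 -0.001]
t 10.85 tcp [523.7 346.6 142.2] x [-0.001 -0.002 -1.   ] y ang -82.92 q [-1.28  0.7   0.99  1.72 -0.65  1.1  -1.52] F [-0.8 -0.7 -3.3] w 20.6
```

View pics/t1.png

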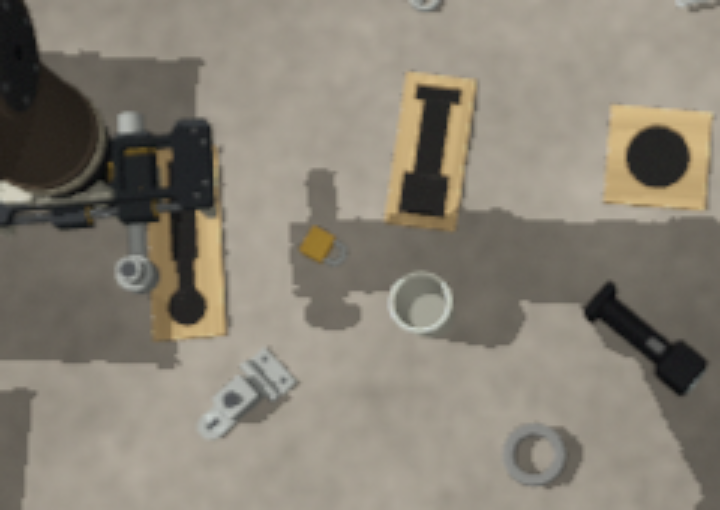

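View pics/w2.png

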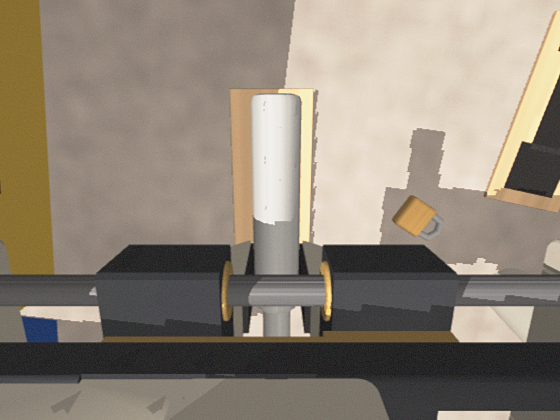

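Run:
```python
from h import *
f=imaging.grab_frame('wrist'); p,R,s=pose()
m=imaging.masks_of('wrist','wrench_centre')
for mm in m[:2]:
    v,u=np.nonzero(mm['pixels']); print(mm['confidence'],v.min(),v.max())
    for r in (v.min()+3,130,170,200):
        c=np.nonzero(mm['pixels'][r])[0]
        if len(c): print(r,R.T@(ray(f,(c.min()+c.max())/2,r,p[2]+7)-p))
g=cv2.cvtColor(f['img'],cv2.COLOR_BGR2GRAY); print(g[85:105,277])
for r in (94,95,96): print(r,R.T@(ray(f,277,r,p[2]+7)-p))
boardfit(f,*B['wrench'])
```

```text
0.72 93 335
96 [ -7.05907029   0.7163201  -79.0437133 ]
130 [ -7.04843753   0.73354072 -65.02682706]
170 [ -7.03545233   0.53119652 -47.58384212]
200 [ -7.02472714   0.77194163 -33.770029  ]
[132 139 138 129 201 214 215 214 147 172 234 235 236 234 235 235 235 235
 235 234]
94 [ -7.05944663   0.92657874 -79.8465698 ]
95 [ -7.05914225   0.92722719 -79.44553816]
96 [ -7.05883742   0.92787659 -79.04391473]Traceback (most recent call last):
  File "<stdin>", line 11, in <module>
  File "h.py", line 34, in boardfit
    dv,du=np.nonzero(dark); dmu,dev,_=cv2.PCACompute2(np.c_[du,dv].astype(np.float32),mean=None)
                                      ~~~~~~~~~~~~~~~^^^^^^^^^^^^^^^^^^^^^^^^^^^^^^^^^^^^^^^^^^^
cv2.error: OpenCV(4.12.0) /io/opencv/modules/core/src/matmul.dispatch.cpp:788: error: (-215:Assertion failed) nsamples > 0 in function 'calcCovarMatrix'
```

Request:
{"method": "servo_tool", "body": {"travel": [[1, -0.18, 0], [3, 0, 0], [3, 0, 0], [2.5, 0, 0], [1.5, 0, 0], [0.8, 0, 0], [0, 0, 0]], "spin": [0, 0, 0, 0, 0, 0, 0]}}

```text
t: 11.75
tcp_pos: [523.8, 347.0, 25.2]
eef_rot: [-0.043, -0.706, -0.043, 0.706]
wrist_force: [0.0, 0.0, -3.8]
gripper_width: 0.229
```

Run:
```python
from h import *
plan((523,348.5),9,187)
f=imaging.grab_frame('wrist')
plan((523,348.5),9,187)
cv2.imwrite('pics/w3.png',f['img'])
```

```text
spin -0.07 travel cm (tool) [ 1.62 -0.16  0.06] | in unspun [ 1.62 -0.16  0.06] ynew [ 0.122 -0.993  0.001]
spin 179.93 travel cm (tool) [ 1.62  0.16 -0.06] | in unspun [ 1.62 -0.16  0.06] ynew [-0.122  0.993 -0.001]
t 11.75 tcp [523.8 347.   25.2] x [-0.001 -0.001 -1.   ] y ang -83.07 q [-1.2   0.83  0.87  1.8  -0.79  0.91 -1.42] F [ 0.   0.  -3.8] w 21.1
spin -0.07 travel cm (tool) [ 1.71 -0.14  0.12] | in unspun [ 1.71 -0.14  0.12] ynew [ 0.122 -0.993 -0.   ]
spin 179.93 travel cm (tool) [ 1.71  0.14 -0.12] | in unspun [ 1.71 -0.14  0.12] ynew [-0.122  0.993  0.   ]
t 11.8 tcp [524.4 347.2  26.1] x [ 0.  0. -1.] y ang -83.07 q [-1.2   0.82  0.87  1.8  -0.79  0.91 -1.42] F [-0.6  0.3 -3.1] w 21.1
```

View pics/w3.png

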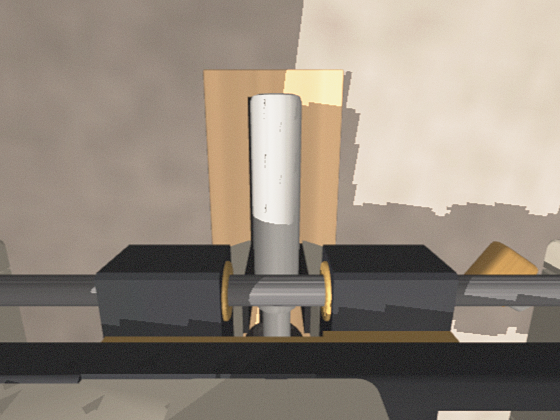

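Request:
{"method": "servo_tool", "body": {"travel": [[0.8, -0.15, 0.08], [0.5, 0, 0], [0.3, 0, 0], [0, 0, 0]], "spin": [0, 0, 0, 0]}}

```text
t: 12.2
tcp_pos: [522.8, 348.8, 9.4]
eef_rot: [-0.043, -0.706, -0.043, 0.706]
wrist_force: [-0.3, 1.1, -3.1]
gripper_width: 0.226
```

Run:
```python
from h import *
plan((523,348.5),9,187)
```

```text
spin -0.03 travel cm (tool) [ 0.04  0.04 -0.02] | in unspun [ 0.04  0.04 -0.02] ynew [ 0.122 -0.993  0.   ]
spin 179.97 travel cm (tool) [ 0.04 -0.04  0.02] | in unspun [ 0.04  0.04 -0.02] ynew [-0.122  0.993 -0.   ]
t 12.2 tcp [522.8 348.8   9.4] x [-0. -0. -1.] y ang -83.03 q [-1.2   0.84  0.85  1.81 -0.81  0.88 -1.41] F [-0.3  1.1 -3.1] w 20.7
```

Not in contact yet; I'll lower a touch, then release.

Request:
{"method": "servo_tool", "body": {"travel": [[0.06, 0, 0], [0, 0, 0]], "spin": [0, 0]}}

```text
t: 12.4
tcp_pos: [523.2, 348.8, 9.3]
eef_rot: [0.043, 0.706, 0.043, -0.706]
wrist_force: [-1.1, 0.1, -2.4]
gripper_width: 0.228
```

Request:
{"method": "servo_tool", "body": {"travel": [[0, 0, 0], [0, 0, 0], [0, 0, 0], [0, 0, 0], [0, 0, 0], [0, 0, 0]], "spin": [0, 0, 0, 0, 0, 0], "hand": 6.5}}

```text
t: 13.0
tcp_pos: [523.0, 348.8, 9.2]
eef_rot: [0.043, 0.706, 0.043, -0.706]
wrist_force: [-0.0, -0.4, -0.1]
gripper_width: 0.683
```

Request:
{"method": "servo_tool", "body": {"travel": [[-0.5, 0, 0], [-1, 0, 0], [-2, 0, 0], [-3, 0, 0], [-3, 0, 0], [-3, 0, 0], [-2, 0, 0]], "spin": [0, 0, 0, 0, 0, 0, 0]}}

```text
t: 13.7
tcp_pos: [523.9, 348.7, 157.2]
eef_rot: [0.042, 0.707, 0.043, -0.705]
wrist_force: [0.2, -0.2, -0.1]
gripper_width: 0.708
```

Run:
```python
from h import *
plan((437,-104),150,-126.9)
f=imaging.grab_frame('wrist'); cv2.imwrite('pics/w4.png',f['img'])
```

```text
spin -46.18 travel cm (tool) [ 0.64 20.23 41.42] | in unspun [ 0.64 43.89 14.08] ynew [ 0.8   -0.6    0.001]
spin 133.82 travel cm (tool) [  0.64 -20.23 -41.42] | in unspun [ 0.64 43.89 14.08] ynew [-0.8    0.6   -0.001]
t 13.7 tcp [523.9 348.7 157.2] x [ 0.002  0.001 -1.   ] y ang -83.08 q [-1.29  0.68  1.01  1.7  -0.64  1.12 -1.54] F [ 0.2 -0.2 -0.1] w 65.0
```

View pics/w4.png

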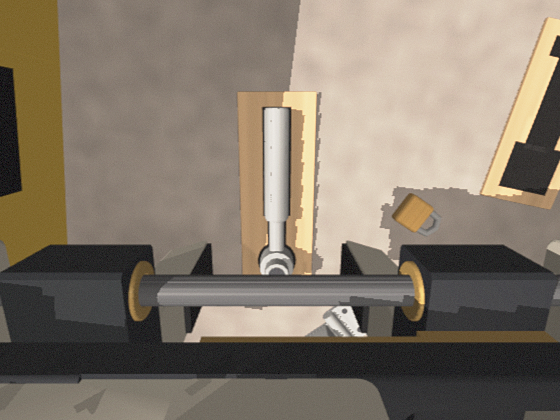

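Request:
{"method": "servo_tool", "body": {"travel": [[0, 0, 0], [0, 0, 0], [0, 0, 0], [0, 0, 0], [0, 0, 0], [0, 0, 0], [0, 1, 2], [0, 1.6, 3.6], [0, 1.8, 4.2], [0, 1.8, 4.2], [0, 1.8, 4.2], [0, 1.8, 4.2]], "spin": [-7.7, -7.7, -7.7, -7.7, -7.7, -7.7, 0, 0, 0, 0, 0, 0]}}

```text
t: 14.95
tcp_pos: [466.6, 108.9, 154.7]
eef_rot: [0.316, 0.633, 0.316, -0.632]
wrist_force: [0.4, -0.4, 0.7]
gripper_width: 0.707
```

Request:
{"method": "servo_tool", "body": {"travel": [[0, 1.7, 4.2], [0, 1.7, 4.2], [0, 1.7, 4.2], [0, 1.7, 4.2], [0, 1.6, 4.2], [0, 1, 3], [0, 0.7, 2], [0, 0, 0], [0, 0, 0]], "spin": [0, 0, 0, 0, 0, 0, 0, 0, 0]}}

```text
t: 15.85
tcp_pos: [392.1, -158.0, 154.5]
eef_rot: [0.316, 0.633, 0.316, -0.632]
wrist_force: [0.5, 0.4, -0.1]
gripper_width: 0.712
```

Run:
```python
from h import *
f=imaging.grab_frame('wrist'); cv2.imwrite('pics/w5.png',f['img'])
plan((437,-104),150,-126.9)
for m in imaging.masks_of('wrist','torch_centre'):
    p=m['pixels']; v,u=np.nonzero(p)
    W=rays(f,np.c_[u,v],20); mu,ev,_=cv2.PCACompute2(W.astype(np.float32),mean=None)
    pr=(W-mu)@ev.T
    print(round(m['confidence'],2),'px',u.mean(),v.mean(),'W',mu[0],'ax',ev[0],np.degrees(np.arctan2(ev[0,1],ev[0,0])),'ext',np.round(pr.min(0),1),np.round(pr.max(0),1))
```

```text
spin 0.05 travel cm (tool) [ 0.44  0.37 -6.95] | in unspun [ 0.44  0.38 -6.95] ynew [ 0.8 -0.6 -0. ]
spin -179.95 travel cm (tool) [ 0.44 -0.37  6.95] | in unspun [ 0.44  0.38 -6.95] ynew [-0.8  0.6  0. ]
t 15.9 tcp [ 392.3 -157.3  154.3] x [ 0.     0.001 -1.   ] y ang -36.85 q [-0.51  0.26  0.95  2.18 -0.29  0.83 -0.03] F [ 0.7  0.3 -0. ] w 64.9
0.55 px 280.31044303797466 110.58338607594936 W [ 439.98334 -101.55576] ax [0.61386186 0.7894135 ] 52.130733 ext [-68.7 -20.3] [64.5 20.9]
```

View pics/w5.png

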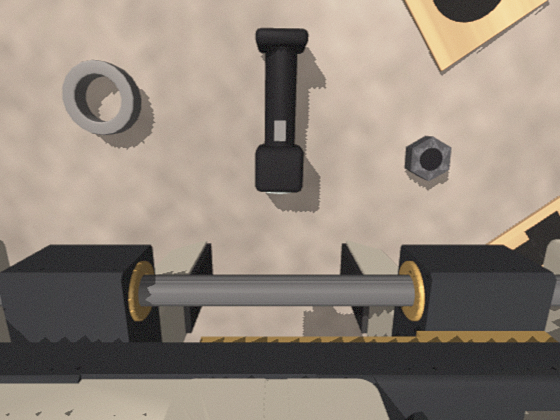

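Run:
```python
from h import *
f=imaging.grab_frame('wrist')
m=imaging.masks_of('wrist','torch_centre')[0]['pixels']
v,u=np.nonzero(m); print('rows',v.min(),v.max())
for r in (34,40,44,70,90,110,155,170,180):
    c=np.nonzero(m[r])[0]; print(r,c.min(),c.max())
a=ray(f,281.5,28.5,40); b=ray(f,279,191.5,40); print(a,b,np.linalg.norm(a-b),(a+b)/2,np.degrees(np.arctan2(*(b-a)[1::-1])))
```

```text
rows 29 194
34 257 308
40 257 308
44 258 307
70 266 297
90 266 297
110 266 296
155 256 304
170 256 304
180 256 303
[475.64975556 -53.63116051  40.        ] [ 401.56572332 -150.1623398    40.        ] 121.68283531434949 [ 438.60773944 -101.89675015   40.        ] -127.5048761443463
```

Run:
```python
from h import *
plan((438.2,-102.4),4,-127.4)
```

```text
spin 0.67 travel cm (tool) [15.01  0.33 -7.1 ] | in unspun [15.01  0.41 -7.1 ] ynew [ 0.794 -0.607 -0.   ]
spin -179.33 travel cm (tool) [15.01 -0.33  7.1 ] | in unspun [15.01  0.41 -7.1 ] ynew [-0.794  0.607  0.   ]
t 16.05 tcp [ 392.4 -156.9  154.1] x [-0.  0. -1.] y ang -36.73 q [-0.52  0.26  0.95  2.18 -0.29  0.83 -0.03] F [0.  0.4 0.6] w 65.2
```

Request:
{"method": "servo_tool", "body": {"travel": [[0, 0.2, -3.3], [0, 0.2, -3.3], [1.5, 0, -0.5], [3, 0, 0], [3, 0, 0], [2.5, 0, 0], [2, 0, 0], [1.5, 0, 0], [1, 0, 0], [0.5, 0, 0], [0, 0, 0]], "spin": [0.6, 0, 0, 0, 0, 0, 0, 0, 0, 0, 0]}}

```text
t: 17.15
tcp_pos: [438.2, -103.4, 3.9]
eef_rot: [-0.313, -0.634, -0.313, 0.634]
wrist_force: [-0.3, -0.5, 0.4]
gripper_width: 0.708
```

Run:
```python
from h import *
plan((438.2,-102.4),4,-127.4)
```

```text
spin -0.01 travel cm (tool) [-0.01 -0.06 -0.08] | in unspun [-0.01 -0.06 -0.08] ynew [ 0.794 -0.607 -0.   ]
spin 179.99 travel cm (tool) [-0.01  0.06  0.08] | in unspun [-0.01 -0.06 -0.08] ynew [-0.794  0.607  0.   ]
t 17.15 tcp [ 438.2 -103.4    3.9] x [-0.  0. -1.] y ang -37.41 q [-0.33  0.57  0.61  2.24 -0.68  0.51  0.15] F [-0.3 -0.5  0.4] w 65.0
```

Request:
{"method": "servo_tool", "body": {"travel": [[0, 0, 0], [0, 0, 0], [0, 0, 0], [0, 0, 0], [0, 0, 0], [0, 0, 0], [0, 0, 0], [0, 0, 0]], "spin": [0, 0, 0, 0, 0, 0, 0, 0], "hand": 0.5}}

```text
t: 17.95
tcp_pos: [438.2, -103.6, 4.2]
eef_rot: [0.313, 0.634, 0.313, -0.634]
wrist_force: [-1.4, 1.3, 4.6]
gripper_width: 0.276
```

Request:
{"method": "servo_tool", "body": {"travel": [[0, 0, 0], [-0.5, 0, 0], [-1, 0, 0], [-2, 0, 0], [-3, 0, 0], [-3, 0, 0], [-3, 0, 0], [-1.5, 0, 0], [0, 0, 0]], "spin": [0, 0, 0, 0, 0, 0, 0, 0, 0]}}

```text
t: 18.85
tcp_pos: [439.3, -103.9, 146.2]
eef_rot: [0.314, 0.635, 0.313, -0.633]
wrist_force: [-0.4, 1.2, -2.6]
gripper_width: 0.277
```

Run:
```python
from h import *
f=imaging.grab_frame('wrist'); cv2.imwrite('pics/w6.png',f['img'])
plan((621.8,114.6),140,174.9)
```

```text
spin 57.69 travel cm (tool) [  0.54 -23.35 -16.31] | in unspun [  0.54   1.3  -28.45] ynew [-0.089 -0.996 -0.001]
spin -122.31 travel cm (tool) [ 0.54 23.35 16.31] | in unspun [  0.54   1.3  -28.45] ynew [0.089 0.996 0.001]
t 18.9 tcp [ 438.6 -103.5  144.9] x [ 0.002  0.001 -1.   ] y ang -37.41 q [-0.6   0.33  0.92  2.14 -0.36  0.83 -0.12] F [ 1.1 -0.3 -1.3] w 25.2
```

View pics/w6.png

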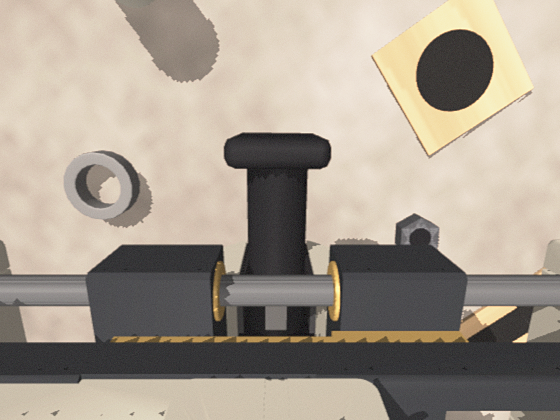

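Request:
{"method": "servo_tool", "body": {"travel": [[0, 0, 0], [0, 0, 0], [0, 0, 0], [0, 0, 0], [0, 0, 0], [0, 0, 0], [0, 0, 0], [0, -1.5, -1], [0, -3, -2], [0, -3.3, -2.3], [0, -3.3, -2.3], [0, -3.3, -2.3]], "spin": [8.2, 8.2, 8.2, 8.2, 8.2, 8.2, 8.5, 0, 0, 0, 0, 0]}}

```text
t: 20.1
tcp_pos: [550.2, 33.2, 142.9]
eef_rot: [0.031, -0.706, 0.031, 0.707]
wrist_force: [0.3, -1.1, -1.2]
gripper_width: 0.274
```

Request:
{"method": "servo_tool", "body": {"travel": [[0, -3.3, -2.3], [0, -3, -2.2], [0, -2, -1.3], [0, -0.6, -0.5], [0, 0, 0]], "spin": [0, 0, 0, 0, 0]}}

```text
t: 20.6
tcp_pos: [620.3, 114.9, 142.7]
eef_rot: [0.03, -0.706, 0.031, 0.707]
wrist_force: [0.0, -0.7, -1.4]
gripper_width: 0.275
```

Run:
```python
from h import *
f=imaging.grab_frame('wrist'); cv2.imwrite('pics/w7.png',f['img']); p,R,s=pose()
m=imaging.masks_of('wrist','torch_centre')
for mm in m[:2]:
    v,u=np.nonzero(mm['pixels']); print(mm['confidence'],v.min(),v.max(), u[v<v.min()+15].min(),u[v<v.min()+15].max())
print(R.T@(ray(f,277.5,132.5,p[2]+36)-p))
plan((621.8,114.6),10,174.9)
```

```text
0.86 132 336 224 331
0.75 217 342 0 58
[-36.09515044  -0.39430408 -65.84405712]
spin -0.08 travel cm (tool) [13.35 -0.23 -0.23] | in unspun [13.35 -0.23 -0.23] ynew [-0.089 -0.996  0.001]
spin 179.92 travel cm (tool) [13.35  0.23  0.23] | in unspun [13.35 -0.23 -0.23] ynew [ 0.089  0.996 -0.001]
t 20.7 tcp [619.5 112.6 143.5] x [-0.001 -0.001 -1.   ] y ang -95.18 q [-0.91  0.75  1.09  1.71 -0.72  1.14 -1.27] F [-1.2  0.5 -1.9] w 25.1
```

View pics/w7.png

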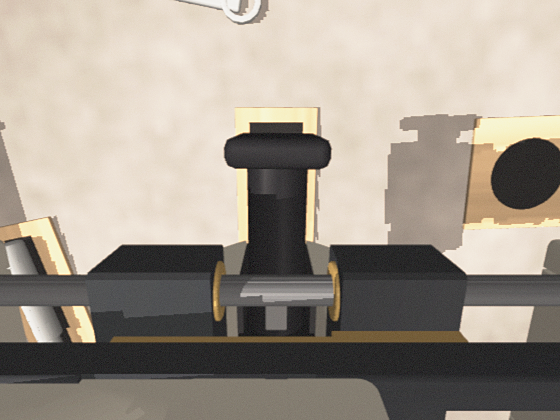

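Request:
{"method": "servo_tool", "body": {"travel": [[1, -0.1, 0.05], [3, 0, 0], [3, 0, 0], [2.5, 0, 0], [1.2, 0, 0], [0.5, 0, 0], [0, 0, 0]], "spin": [0, 0, 0, 0, 0, 0, 0]}}

```text
t: 21.4
tcp_pos: [619.9, 114.4, 32.2]
eef_rot: [0.032, -0.706, 0.032, 0.706]
wrist_force: [0.3, 0.3, -1.3]
gripper_width: 0.274
```

Run:
```python
from h import *
plan((619.3,114.8),9.5,174.9)
f=imaging.grab_frame('wrist'); cv2.imwrite('pics/w8.png',cv2.resize(f['img'][60:260,180:380],None,fx=3,fy=3))
plan((619.3,114.8),9.5,174.9)
```

```text
spin -0.08 travel cm (tool) [ 2.27 -0.03  0.06] | in unspun [ 2.27 -0.03  0.06] ynew [-0.089 -0.996  0.   ]
spin 179.92 travel cm (tool) [ 2.27  0.03 -0.06] | in unspun [ 2.27 -0.03  0.06] ynew [ 0.089  0.996 -0.   ]
t 21.4 tcp [619.9 114.4  32.2] x [-0. -0. -1.] y ang -95.18 q [-0.85  0.86  0.96  1.8  -0.86  0.97 -1.17] F [ 0.3  0.3 -1.3] w 25.1
spin -0.06 travel cm (tool) [ 2.34 -0.02  0.11] | in unspun [ 2.34 -0.02  0.11] ynew [-0.089 -0.996 -0.   ]
spin 179.94 travel cm (tool) [ 2.34  0.02 -0.11] | in unspun [ 2.34 -0.02  0.11] ynew [0.089 0.996 0.   ]
t 21.45 tcp [620.4 114.5  32.9] x [ 0.001 -0.    -1.   ] y ang -95.16 q [-0.85  0.86  0.96  1.79 -0.86  0.97 -1.17] F [-0.9  0.1 -1.2] w 25.2
```

View pics/w8.png

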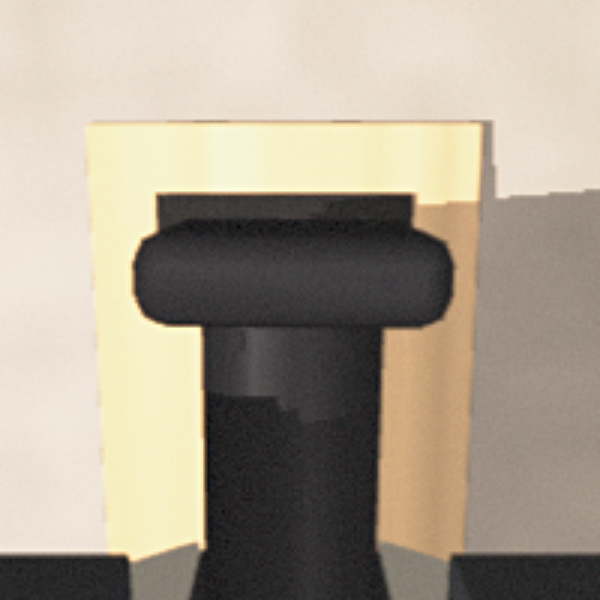

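Request:
{"method": "servo_tool", "body": {"travel": [[0.8, -0.07, 0.12], [0.8, 0, 0], [0.4, 0, 0], [0.25, 0, 0], [0, 0, 0], [0, 0, 0]], "spin": [0, 0, 0, 0, 0, 0]}}

```text
t: 22.05
tcp_pos: [618.9, 115.7, 9.6]
eef_rot: [-0.032, 0.706, -0.032, -0.706]
wrist_force: [-0.8, -0.0, -1.2]
gripper_width: 0.273
```

Run:
```python
from h import *
plan((619.3,114.8),9.5,174.9)
```

```text
spin -0.04 travel cm (tool) [ 0.01  0.08 -0.04] | in unspun [ 0.01  0.08 -0.04] ynew [-0.089 -0.996  0.   ]
spin 179.96 travel cm (tool) [ 0.01 -0.08  0.04] | in unspun [ 0.01  0.08 -0.04] ynew [ 0.089  0.996 -0.   ]
t 22.05 tcp [618.9 115.7   9.6] x [ 0. -0. -1.] y ang -95.14 q [-0.83  0.89  0.94  1.81 -0.89  0.93 -1.15] F [-0.8 -0.  -1.2] w 25.1
```

Request:
{"method": "servo_tool", "body": {"travel": [[0.05, 0, 0], [0, 0, 0]], "spin": [0, 0]}}

```text
t: 22.25
tcp_pos: [619.0, 115.6, 9.4]
eef_rot: [-0.032, 0.707, -0.032, -0.706]
wrist_force: [-0.7, -0.6, 1.3]
gripper_width: 0.275
```

Request:
{"method": "servo_tool", "body": {"travel": [[0, 0, 0], [0, 0, 0], [0, 0, 0], [0, 0, 0], [0, 0, 0], [0, 0, 0]], "spin": [0, 0, 0, 0, 0, 0], "hand": 6.5}}

```text
t: 22.85
tcp_pos: [618.9, 115.7, 9.1]
eef_rot: [-0.032, 0.706, -0.032, -0.706]
wrist_force: [-0.1, 0.3, -0.9]
gripper_width: 0.7
```

Request:
{"method": "servo_tool", "body": {"travel": [[-0.5, 0, 0], [-1, 0, 0], [-2, 0, 0], [-3, 0, 0], [-3, 0, 0], [-3, 0, 0], [-2, 0, 0], [0, 0, 0]], "spin": [0, 0, 0, 0, 0, 0, 0, 0]}}

```text
t: 23.65
tcp_pos: [620.7, 115.1, 158.8]
eef_rot: [-0.032, 0.708, -0.031, -0.704]
wrist_force: [-0.3, -1.4, 0.1]
gripper_width: 0.711
```

Run:
```python
from h import *
plan((373,282),150,134)
f=imaging.grab_frame('wrist'); cv2.imwrite('pics/w9.png',f['img'])
```

```text
spin 40.82 travel cm (tool) [ 0.76  6.23 29.22] | in unspun [  0.76 -14.39  26.18] ynew [-0.719 -0.695 -0.005]
spin -139.18 travel cm (tool) [  0.76  -6.23 -29.22] | in unspun [  0.76 -14.39  26.18] ynew [0.719 0.695 0.005]
t 23.65 tcp [620.7 115.1 158.8] x [ 0.006  0.001 -1.   ] y ang -95.18 q [-0.92  0.73  1.1   1.7  -0.71  1.16 -1.28] F [-0.3 -1.4  0.1] w 65.3
```

View pics/w9.png

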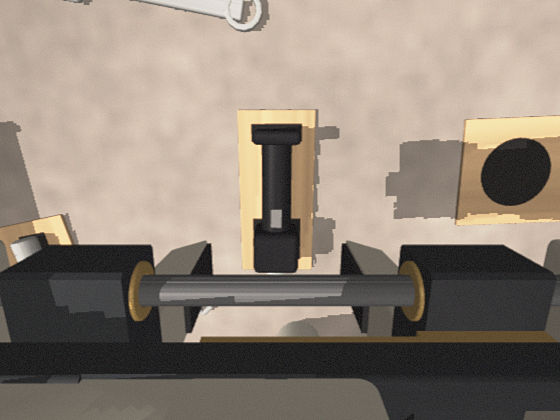

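Request:
{"method": "servo_tool", "body": {"travel": [[0, 0, 0], [0, 0, 0], [0, 0, 0], [0, 0, 0], [0, 0, 0], [0, 0, 0], [0, 0, 0], [0, 0, 0], [0, 0, 0], [0, 0, 0], [0, 0, 0], [0, 0, 0]], "spin": [-8.5, -8.5, -8.5, -8.5, -8.5, -8.5, -8.5, -8.5, -8.5, -8.5, -8.5, -8.5]}}

```text
t: 24.9
tcp_pos: [618.2, 115.5, 153.8]
eef_rot: [0.53, 0.467, 0.531, -0.468]
wrist_force: [0.0, -1.0, -0.1]
gripper_width: 0.709
```

Request:
{"method": "servo_tool", "body": {"travel": [[0, 0, 0], [0, 0, 0], [0, 0, 0], [0, 0, 0], [0, 0, 0], [0, -0.6, -2], [0, -1.2, -4], [0, -1.2, -4], [0, -1.2, -4], [0, -1.2, -4], [0, -0.8, -3], [0, 0, 0]], "spin": [-8, -8, -8, -8, -5.1, 0, 0, 0, 0, 0, 0, 0]}}

```text
t: 26.1
tcp_pos: [424.1, 226.0, 153.6]
eef_rot: [0.65, 0.274, 0.653, -0.275]
wrist_force: [0.7, -0.7, 0.1]
gripper_width: 0.707
```

Run:
```python
from h import *
plan((373,282),150,134)
f=imaging.grab_frame('wrist'); cv2.imwrite('pics/w10.png',f['img'])
m=imaging.masks_of('wrist','hasp_centre')
for mm in m[:2]:
    v,u=np.nonzero(mm['pixels']); print(mm['confidence'],v.min(),v.max(),u.min(),u.max())
    c=max(cv2.findContours(mm['pixels'].astype(np.uint8),0,1)[0],key=cv2.contourArea)
    W=rays(f,c[:,0,:],3)
    print(cv2.minAreaRect(W.astype(np.float32)))
```

```text
spin -179.73 travel cm (tool) [ 0.38 -0.22  7.58] | in unspun [ 0.38  0.25 -7.58] ynew [-0.719 -0.695  0.002]
spin 0.27 travel cm (tool) [ 0.38  0.22 -7.58] | in unspun [ 0.38  0.25 -7.58] ynew [ 0.719  0.695 -0.002]
t 26.1 tcp [424.1 226.  153.6] x [-0.003  0.    -1.   ] y ang 44.27 q [-0.95  0.3   0.44  2.03 -0.17  0.85  0.36] F [ 0.7 -0.7  0.1] w 64.9
0.71 46 165 252 305
((371.31689453125, 283.2674560546875), (47.652706146240234, 99.71092987060547), 43.0091667175293)
0.63 322 336 298 326
((551.05810546875, 148.52215576171875), (29.462154388427734, 16.274600982666016), 47.829856872558594)
```

View pics/w10.png

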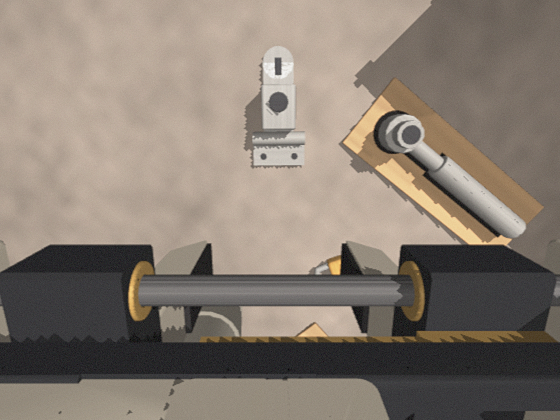

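Run:
```python
from h import *
f=imaging.grab_frame('wrist')
cv2.imwrite('pics/w11.png',cv2.resize(f['img'][40:175,235:325],None,fx=4.4,fy=4.4,interpolation=cv2.INTER_CUBIC))
m=imaging.masks_of('wrist','hasp_centre')[0]['pixels']
for r in (50,60,70,80,90,100,110,120,128,140,150,155,160):
    c=np.nonzero(m[r])[0]; print(r,c.min(),c.max(), np.round(ray(f,(c.min()+c.max())/2+.5,r+.5,3)[:2],1))
print('btn',ray(f,279,102,29)); p,R,s=pose(); print(p)
```

```text
50 262 289 [341.6 312.8]
60 261 291 [347.3 307.5]
70 261 291 [352.8 301.8]
80 259 293 [358.4 296.1]
90 259 293 [364.1 290.2]
100 259 294 [370.1 284.6]
110 260 293 [376.  278.5]
120 260 293 [381.9 272.4]
128 251 302 [386.7 267.5]
140 251 302 [394.  259.9]
150 251 302 [400.2 253.5]
155 251 302 [403.4 250.3]
160 252 278 [399.  239.7]
btn [372.88575666 283.91101922  29.        ]
[429.24906202 223.13345827 154.18621227]
```

View pics/w11.png

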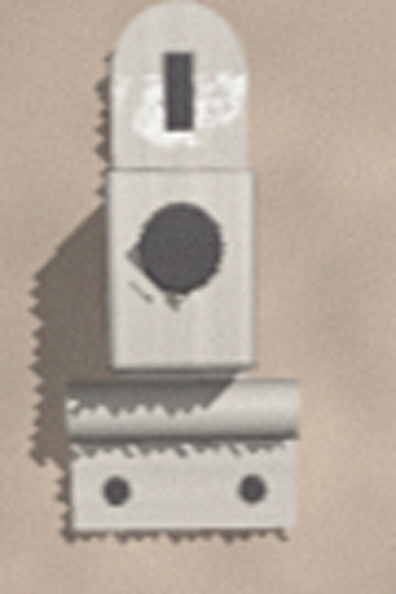

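Run:
```python
from h import *
f=imaging.grab_frame('wrist')
cv2.imwrite('pics/w12.png',cv2.resize(f['img'][30:175,235:325],None,fx=4,fy=4,interpolation=cv2.INTER_CUBIC))
a=ray(f,276,40.5,4); b=ray(f,277.2,159.8,4); print(a,b,np.linalg.norm(a-b),(a+b)/2,np.degrees(np.arctan2(*(a-b)[1::-1])))
c0=ray(f,276.5,78.5,26); c1=ray(f,276.5,123.3,26); print('case',c0,c1,np.linalg.norm(c0-c1),(c0+c1)/2)
plan(((a+b)/2)[:2],3,134.6)
```

```text
[338.05974838 317.54973932   4.        ] [407.61728202 246.83566692   4.        ] 99.19037515114718 [372.8385152  282.19270312   4.        ] 134.52760726407038
case [360.55538308 294.73145721  26.        ] [384.52842589 269.83573795  26.        ] 34.56159167358066 [372.54190449 282.28359758  26.        ]
spin 179.26 travel cm (tool) [15.11 -0.13  8.2 ] | in unspun [15.11  0.02 -8.2 ] ynew [-0.712 -0.702 -0.   ]
spin -0.74 travel cm (tool) [15.11  0.13 -8.2 ] | in unspun [15.11  0.02 -8.2 ] ynew [0.712 0.702 0.   ]
t 26.35 tcp [429.4 223.  154.2] x [ 0.001 -0.    -1.   ] y ang 43.86 q [-0.94  0.3   0.44  2.03 -0.17  0.85  0.36] F [0.7 0.6 0.4] w 65.1
```

View pics/w12.png

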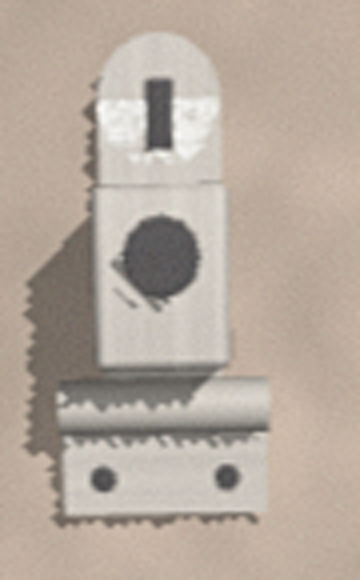

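Request:
{"method": "servo_tool", "body": {"travel": [[0, 0.1, -3.5], [0, 0, -3.5], [1.5, 0, -1.3], [3, 0, 0], [3, 0, 0], [2.5, 0, 0], [2, 0, 0], [1.5, 0, 0], [1, 0, 0], [0.5, 0, 0], [0, 0, 0]], "spin": [-0.7, 0, 0, 0, 0, 0, 0, 0, 0, 0, 0]}}

```text
t: 27.45
tcp_pos: [371.5, 283.5, 3.8]
eef_rot: [0.652, 0.273, 0.652, -0.273]
wrist_force: [-0.6, -0.8, 0.3]
gripper_width: 0.71
```

Run:
```python
from h import *
plan((371.8,283.1),3.5,134.6)
```

```text
spin -179.99 travel cm (tool) [ 0.03  0.   -0.05] | in unspun [ 0.03 -0.    0.05] ynew [-0.712 -0.702  0.001]
spin 0.01 travel cm (tool) [ 0.03 -0.    0.05] | in unspun [ 0.03 -0.    0.05] ynew [ 0.712  0.702 -0.001]
t 27.45 tcp [371.5 283.5   3.8] x [-0.    -0.001 -1.   ] y ang 44.61 q [-0.98  0.53  0.28  2.18 -0.31  0.47  0.33] F [-0.6 -0.8  0.3] w 65.2
```

Request:
{"method": "servo_tool", "body": {"travel": [[0, 0, 0], [0, 0, 0], [0, 0, 0], [0, 0, 0], [0, 0, 0], [0, 0, 0], [0, 0, 0], [0, 0, 0]], "spin": [0, 0, 0, 0, 0, 0, 0, 0], "hand": 0.5}}

```text
t: 28.25
tcp_pos: [371.1, 283.9, 4.3]
eef_rot: [0.652, 0.273, 0.653, -0.272]
wrist_force: [-1.2, 0.6, 5.6]
gripper_width: 0.301
```

Request:
{"method": "servo_tool", "body": {"travel": [[0, 0, 0], [-0.5, 0, 0], [-1, 0, 0], [-2, 0, 0], [-3, 0, 0], [-3, 0, 0], [-3, 0, 0], [-1.5, 0, 0], [0, 0, 0]], "spin": [0, 0, 0, 0, 0, 0, 0, 0, 0]}}

```text
t: 29.15
tcp_pos: [372.2, 284.8, 146.6]
eef_rot: [0.653, 0.274, 0.652, -0.271]
wrist_force: [-0.6, -0.3, -1.8]
gripper_width: 0.304
```

Run:
```python
from h import *
f=imaging.grab_frame('wrist'); cv2.imwrite('pics/w13.png',f['img'])
plan((543.7,-356.9),140,181.5)
f=imaging.grab_frame('top'); cv2.imwrite('pics/t2.png',cv2.resize(f['img'][90:260,60:300],None,fx=3,fy=3))
```

```text
spin 133.17 travel cm (tool) [  0.41  64.55 -15.54] | in unspun [  0.41 -32.83  57.71] ynew [ 0.026 -1.    -0.002]
spin -46.83 travel cm (tool) [  0.41 -64.55  15.54] | in unspun [  0.41 -32.83  57.71] ynew [-0.026  1.     0.002]
t 29.2 tcp [371.4 284.3 145.1] x [ 0.001  0.002 -1.   ] y ang 44.67 q [-1.11  0.28  0.42  2.08 -0.16  0.81  0.19] F [-0.6 -0.3 -1.7] w 27.8
```

View pics/w13.png

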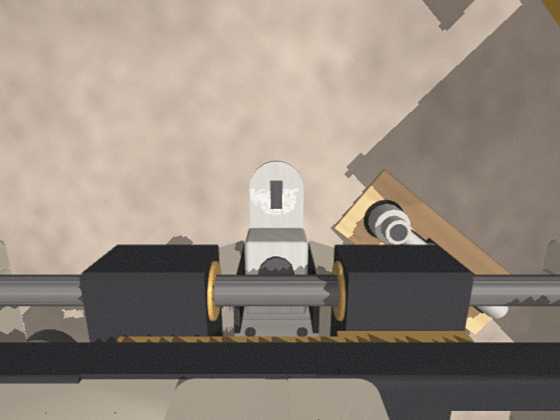

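View pics/t2.png

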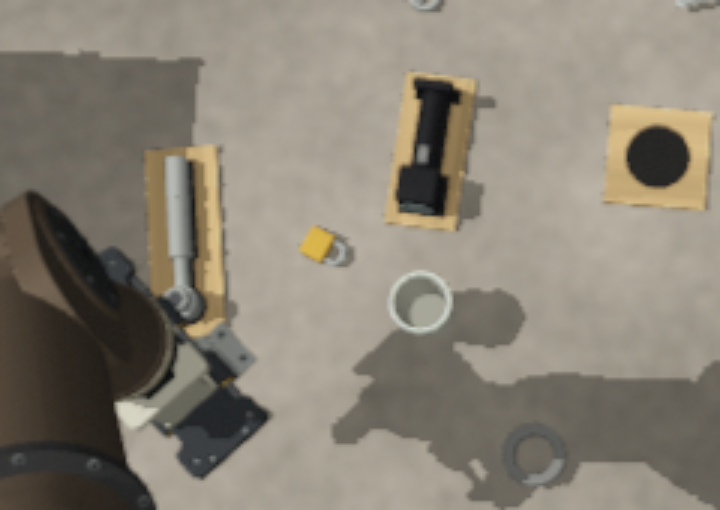

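Request:
{"method": "servo_tool", "body": {"travel": [[0, 0, 0], [0, 0, 0], [0, 0, 0], [0, 0, 0], [0, 0, 0], [0, 0, 0], [0, -2, 0.5], [0, -3.5, 0.9], [0, -4, 1], [0, -4, 1], [0, -4, 1], [0, -4, 1]], "spin": [-7.8, -7.8, -7.8, -7.8, -7.8, -7.8, 0, 0, 0, 0, 0, 0]}}

```text
t: 30.45
tcp_pos: [429.9, 68.4, 143.0]
eef_rot: [0.706, -0.009, 0.708, 0.009]
wrist_force: [0.7, 0.2, -2.2]
gripper_width: 0.304
```

Run:
```python
from h import *
plan((543.7,-356.9),140,181.5)
f=imaging.grab_frame('wrist');p,R,s=pose()
for r in(160,161.5): print(R.T@(ray(f,276.5,r,p[2]+0)-p))
m=imaging.masks_of('wrist','hasp_centre')
for mm in m[:1]: 
    v,u=np.nonzero(mm['pixels']); print(mm['confidence'],v.min(),v.max()); 
    for r in (175,190,205): c=np.nonzero(mm['pixels'][r])[0]; print(r,c.min(),c.max(),R.T@(ray(f,(c.min()+c.max()+1)/2,r,p[2])-p))
```

```text
spin 179.97 travel cm (tool) [  0.31  42.82 -10.27] | in unspun [  0.31 -42.81  10.29] ynew [ 0.026 -1.     0.001]
spin -0.03 travel cm (tool) [  0.31 -42.82  10.27] | in unspun [  0.31 -42.81  10.29] ynew [-0.026  1.    -0.001]
t 30.45 tcp [429.9  68.4 143. ] x [-0.002 -0.001 -1.   ] y ang 91.47 q [-0.57  0.23  0.35  2.14 -0.11  0.79  1.44] F [ 0.7  0.2 -2.2] w 27.9
[ 1.69376884e-02  6.01632697e+00 -5.20286024e+01]
[ 1.64005212e-02  6.02138134e+00 -5.13317264e+01]
0.66 160 336
175 253 300 [ 1.06576835e-02  6.30290723e+00 -4.49885634e+01]
190 250 303 [ 5.09208119e-03  6.35795174e+00 -3.77812378e+01]
205 250 304 [-1.47842211e-03  6.65542066e+00 -3.04040193e+01]
```

Request:
{"method": "servo_tool", "body": {"travel": [[0, -4, 1], [0, -4, 1], [0, -4, 1], [0, -4, 1], [0, -4, 1], [0, -4, 1], [0, -4, 1], [0, -4, 1], [0, -4, 1], [0, -3, 0.7], [0, -1.7, 0.3], [0, 0, 0]], "spin": [0, 0, 0, 0, 0, 0, 0, 0, 0, 0, 0, 0]}}

```text
t: 31.75
tcp_pos: [539.8, -336.6, 142.2]
eef_rot: [0.706, -0.008, 0.708, 0.007]
wrist_force: [-0.9, 0.1, -2.1]
gripper_width: 0.305
```

Request:
{"method": "servo_tool", "body": {"travel": [[0, 0, 0], [0, 0, 0]], "spin": [0, 0]}}

```text
t: 31.95
tcp_pos: [540.8, -332.1, 143.2]
eef_rot: [0.707, -0.009, 0.708, 0.01]
wrist_force: [-1.1, 1.4, -1.7]
gripper_width: 0.304
```

Run:
```python
from h import *
plan((543.7,-356.9),140,181.5)
f=imaging.grab_frame('wrist');p,R,s=pose(); cv2.imwrite('pics/w14.png',f['img'])
for r in(160,161.5): print(R.T@(ray(f,276.5,r,p[2]+0)-p))
m=imaging.masks_of('wrist','hasp_centre')
for mm in m[:1]: 
    v,u=np.nonzero(mm['pixels']); print(mm['confidence'],v.min(),v.max()); 
    for r in (175,190,205): c=np.nonzero(mm['pixels'][r])[0]; print(r,c.min(),c.max(),R.T@(ray(f,(c.min()+c.max()+1)/2,r,p[2])-p))
```

```text
spin -179.97 travel cm (tool) [ 0.31  2.49 -0.23] | in unspun [ 0.31 -2.49  0.23] ynew [ 0.026 -1.    -0.002]
spin 0.03 travel cm (tool) [ 0.31 -2.49  0.23] | in unspun [ 0.31 -2.49  0.23] ynew [-0.026  1.     0.002]
t 31.95 tcp [ 540.8 -332.1  143.2] x [-0.001  0.002 -1.   ] y ang 91.53 q [ 0.18  0.55  0.43  1.67 -0.27  0.98  2.3 ] F [-1.1  1.4 -1.7] w 28.0
[ 4.14562274e-02 -5.65502157e-01 -5.07689476e+01]
[ 4.08763539e-02 -5.65384576e-01 -5.00723404e+01]
0.85 160 336
175 253 301 [ 3.62770437e-02 -9.35035254e-02 -4.37295032e+01]
190 250 304 [ 3.02871232e-02 -8.67309309e-02 -3.65241085e+01]
205 250 304 [ 2.41541312e-02 -7.97965705e-02 -2.91466103e+01]
```

View pics/w14.png

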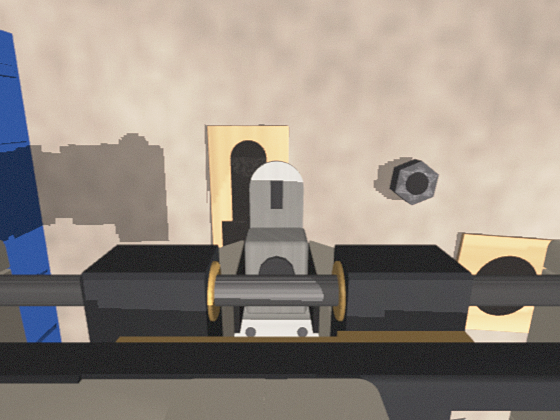

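Request:
{"method": "servo_tool", "body": {"travel": [[0, -1.3, 0.2], [0.5, -1.1, 0], [2, 0, 0], [3, 0, 0], [2.5, 0, 0], [1.5, 0, 0], [1, 0, 0], [0.6, 0, 0], [0, 0, 0]], "spin": [0, 0, 0, 0, 0, 0, 0, 0, 0]}}

```text
t: 32.95
tcp_pos: [543.5, -358.2, 32.9]
eef_rot: [0.707, -0.009, 0.707, 0.009]
wrist_force: [0.2, -0.3, -1.4]
gripper_width: 0.303
```

Run:
```python
from h import *
plan((543.7,-356.9),9.5,181.5)
f=imaging.grab_frame('wrist'); cv2.imwrite('pics/w15.png',cv2.resize(f['img'][60:260,180:380],None,fx=3,fy=3))
plan((543.7,-356.9),9.5,181.5)
```

```text
spin 179.95 travel cm (tool) [ 2.34 -0.13 -0.02] | in unspun [2.34 0.13 0.02] ynew [ 0.026 -1.     0.   ]
spin -0.05 travel cm (tool) [2.34 0.13 0.02] | in unspun [2.34 0.13 0.02] ynew [-0.026  1.    -0.   ]
t 32.95 tcp [ 543.5 -358.2   32.9] x [-0. -0. -1.] y ang 91.45 q [ 0.26  0.7   0.38  1.71 -0.34  0.8   2.39] F [ 0.2 -0.3 -1.4] w 27.8
spin 179.95 travel cm (tool) [ 2.41 -0.14  0.01] | in unspun [ 2.41  0.14 -0.01] ynew [ 0.026 -1.     0.   ]
spin -0.05 travel cm (tool) [ 2.41  0.14 -0.01] | in unspun [ 2.41  0.14 -0.01] ynew [-0.026  1.    -0.   ]
t 33.0 tcp [ 543.8 -358.3   33.6] x [ 0.001 -0.    -1.   ] y ang 91.45 q [ 0.26  0.7   0.38  1.71 -0.34  0.8   2.39] F [ 0.7 -0.  -1.2] w 27.6
```

View pics/w15.png

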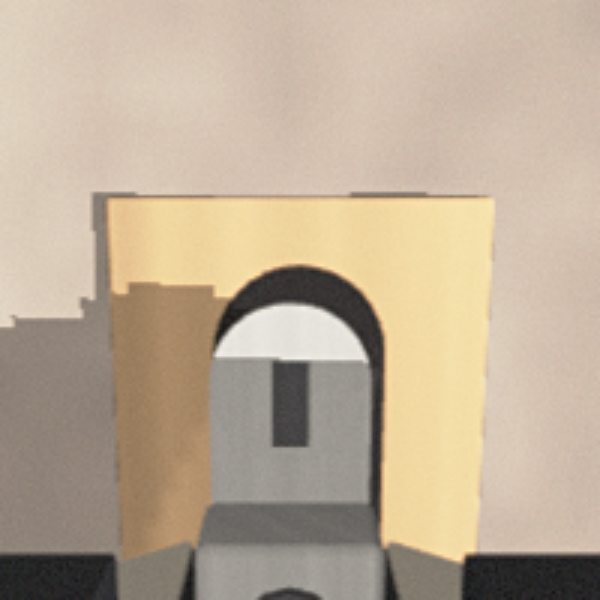

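Request:
{"method": "servo_tool", "body": {"travel": [[0.8, 0.15, -0.1], [0.8, 0, 0], [0.5, 0, 0], [0.2, 0, 0], [0.05, 0, 0], [0, 0, 0]], "spin": [0, 0, 0, 0, 0, 0]}}

```text
t: 33.6
tcp_pos: [542.5, -356.6, 9.6]
eef_rot: [0.707, -0.009, 0.707, 0.009]
wrist_force: [0.4, -1.1, -2.0]
gripper_width: 0.303
```

Run:
```python
from h import *
plan((543.7,-356.9),9.3,181.5)
```

```text
spin 179.96 travel cm (tool) [ 0.03  0.04 -0.12] | in unspun [ 0.03 -0.04  0.12] ynew [ 0.026 -1.     0.   ]
spin -0.04 travel cm (tool) [ 0.03 -0.04  0.12] | in unspun [ 0.03 -0.04  0.12] ynew [-0.026  1.    -0.   ]
t 33.6 tcp [ 542.5 -356.6    9.6] x [ 0. -0. -1.] y ang 91.46 q [ 0.27  0.73  0.36  1.73 -0.35  0.75  2.4 ] F [ 0.4 -1.1 -2. ] w 27.8
```

Request:
{"method": "servo_tool", "body": {"travel": [[0.05, 0, 0.03], [0, 0, 0]], "spin": [0, 0]}}

```text
t: 33.8
tcp_pos: [542.8, -356.7, 9.4]
eef_rot: [0.707, -0.009, 0.707, 0.009]
wrist_force: [-1.8, 0.2, 1.8]
gripper_width: 0.303
```

Request:
{"method": "servo_tool", "body": {"travel": [[0, 0, 0], [0, 0, 0], [0, 0, 0], [0, 0, 0], [0, 0, 0], [0, 0, 0]], "spin": [0, 0, 0, 0, 0, 0], "hand": 6.5}}

```text
t: 34.4
tcp_pos: [542.8, -356.4, 9.1]
eef_rot: [0.707, -0.009, 0.707, 0.009]
wrist_force: [0.5, 0.2, -0.1]
gripper_width: 0.704
```

Request:
{"method": "servo_tool", "body": {"travel": [[-0.5, 0, 0], [-1, 0, 0], [-2, 0, 0], [-3, 0, 0], [-3, 0, 0], [-3, 0, 0], [-2.5, 0, 0], [0, 0, 0]], "spin": [0, 0, 0, 0, 0, 0, 0, 0]}}

```text
t: 35.2
tcp_pos: [544.5, -358.1, 164.1]
eef_rot: [0.709, -0.01, 0.705, 0.008]
wrist_force: [-0.1, -0.6, -0.6]
gripper_width: 0.711
```

Run:
```python
from h import *
plan((463,110),150,90)
f=imaging.grab_frame('wrist'); cv2.imwrite('pics/w16.png',f['img'])
f=imaging.grab_frame('top'); cv2.imwrite('pics/t3.png',cv2.resize(f['img'][110:250,90:330],None,fx=3.3,fy=3.3,interpolation=cv2.INTER_CUBIC))
m=[x for x in imaging.masks_of('top','cup_centre')][0]; print(m['confidence'],m['at'])
c=max(cv2.findContours(m['pixels'].astype(np.uint8),0,1)[0],key=cv2.contourArea); print(cv2.fitEllipse(c))
```

```text
spin -88.56 travel cm (tool) [ 1.19  8.16 46.82] | in unspun [ 1.19 47.01 -6.98] ynew [-1.    -0.    -0.006]
spin 91.44 travel cm (tool) [  1.19  -8.16 -46.82] | in unspun [ 1.19 47.01 -6.98] ynew [1.    0.    0.006]
t 35.2 tcp [ 544.5 -358.1  164.1] x [ 0.006 -0.003 -1.   ] y ang 91.44 q [ 0.21  0.55  0.44  1.61 -0.27  1.03  2.33] F [-0.1 -0.6 -0.6] w 65.3
0.93 [189.9, 199.1]
((199.9709014892578, 191.0790557861328), (19.332874298095703, 22.234113693237305), 132.45059204101562)
```

View pics/w16.png

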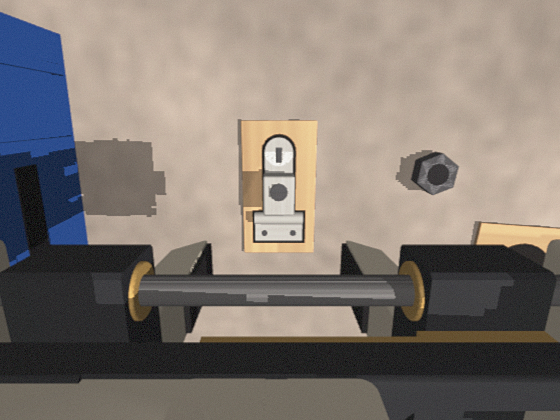

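View pics/t3.png

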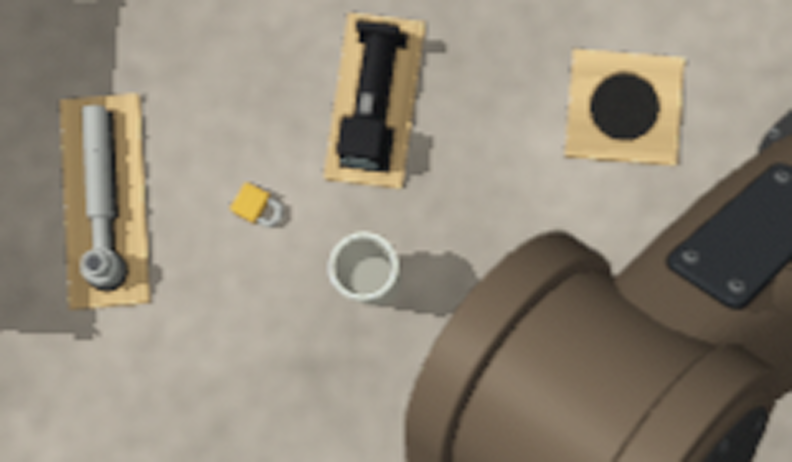

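Run:
```python
from h import *
f=imaging.grab_frame('top'); print(ray(f,200,190.8,70)); plan((457,35),150,-90)
f=imaging.grab_frame('scene'); m=imaging.masks_of('scene','cup_centre')
for x in m: v,u=np.nonzero(x['pixels']); print(x['confidence'],x['at'],u.min(),u.max(),v.min(),v.max())
cv2.imwrite('pics/s2.png',cv2.resize(f['img'][200:400,270:480],None,fx=3,fy=3,interpolation=cv2.INTER_CUBIC))
```

```text
[456.70050555 105.24871703  70.        ]
spin 91.46 travel cm (tool) [  0.89  -8.53 -39.1 ] | in unspun [ 0.89 39.31 -7.53] ynew [ 1.     0.    -0.001]
spin -88.54 travel cm (tool) [ 0.89  8.53 39.1 ] | in unspun [ 0.89 39.31 -7.53] ynew [-1.    -0.     0.001]
t 35.4 tcp [ 542.3 -356.   158.5] x [-0.001  0.001 -1.   ] y ang 91.46 q [ 0.21  0.56  0.44  1.62 -0.27  1.03  2.33] F [ 0.9 -0.5 -0.8] w 65.0
0.86 [258.8, 349.6] 338 363 246 282
0.61 [281.4, 231.8] 200 259 260 307
0.52 [339.3, 442.8] 430 457 305 374
```

View pics/s2.png

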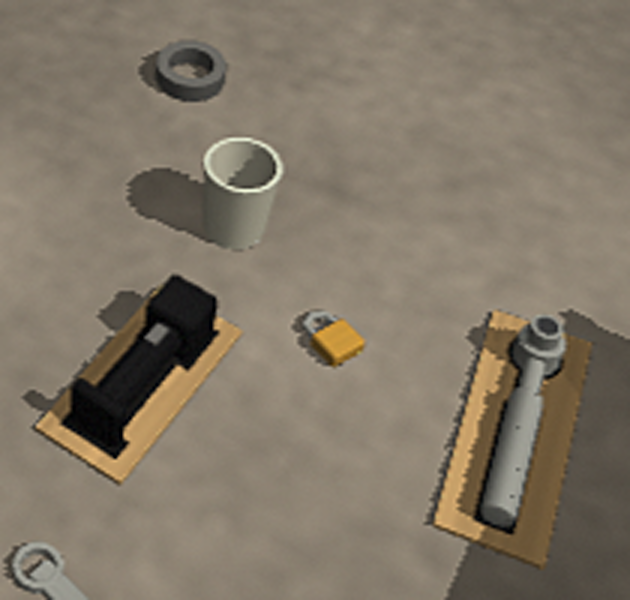

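Request:
{"method": "servo_tool", "body": {"travel": [[0, 0, 0], [0, 0, 0], [0, 0, 0], [0, 0, 0], [0, 0, 0], [0, 0, 0], [0, 0, 0], [0, 0, 0], [0, 0, 0], [0, 0, 0], [0, 0, 0], [0, -0.4, -2]], "spin": [8.3, 8.3, 8.3, 8.3, 8.3, 8.3, 8.3, 8.3, 8.3, 8.3, 8.4, 0], "hand": 9.18}}

```text
t: 36.7
tcp_pos: [538.0, -338.4, 158.3]
eef_rot: [-0.498, -0.501, -0.498, 0.503]
wrist_force: [1.0, -0.4, 0.6]
gripper_width: 1.004
```

Request:
{"method": "servo_tool", "body": {"travel": [[0, -0.8, -3.6], [0, -0.8, -3.6], [0, -0.8, -3.6], [0, -0.8, -3.6], [0, -0.8, -3.6], [0, -0.8, -3.6], [0, -0.8, -3.6], [0, -0.8, -3.6], [0, -0.8, -3.6], [0, -0.6, -3.2], [0, -0.3, -1.5], [0, 0, 0]], "spin": [0, 0, 0, 0, 0, 0, 0, 0, 0, 0, 0, 0]}}

```text
t: 37.9
tcp_pos: [456.5, 36.9, 158.5]
eef_rot: [0.501, 0.498, 0.502, -0.499]
wrist_force: [-0.1, 0.2, 0.7]
gripper_width: 1.001
```

Request:
{"method": "servo_tool", "body": {"travel": [[0, 0, 0], [0, 0, 0], [0, 0, 0]], "spin": [0, 0, 0]}}

```text
t: 38.2
tcp_pos: [457.5, 33.2, 159.2]
eef_rot: [-0.5, -0.5, -0.5, 0.5]
wrist_force: [0.9, -0.6, -0.1]
gripper_width: 1.0
```

Run:
```python
from h import *
f=imaging.grab_frame('scene'); print('scene',ray(f,351,255,70))
f=imaging.grab_frame('wrist'); plan((457,105),150,-90); cv2.imwrite('pics/w17.png',f['img'])
for m in imaging.masks_of('wrist','cup_centre')[:2]:
    v,u=np.nonzero(m['pixels']); print(m['confidence'],u.min(),u.max(),v.min(),v.max())
    print(ray(f,(u.min()+u.max()+1)/2,(v.min()+v.max()+1)/2,70))
```

```text
scene [461.64879821 107.65377809  70.        ]
spin -0.04 travel cm (tool) [ 0.92 -0.05 -7.15] | in unspun [ 0.92 -0.05 -7.15] ynew [1. 0. 0.]
spin 179.96 travel cm (tool) [0.92 0.05 7.15] | in unspun [ 0.92 -0.05 -7.15] ynew [-1. -0. -0.]
t 38.3 tcp [457.5  33.5 159.2] x [ 0. -0. -1.] y ang -0.04 q [-1.    0.37  1.06  2.1  -0.42  0.89  0.3 ] F [-0.1  0.  -0.1] w 91.4
0.66 238 318 69 153
[459.75189824 106.77601962  70.        ]
```

View pics/w17.png

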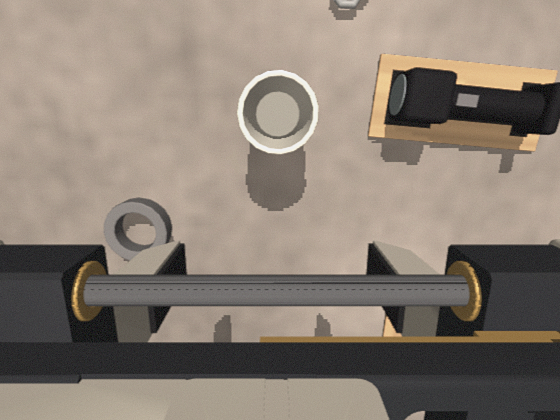

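Request:
{"method": "servo_tool", "body": {"travel": [[0, 0.1, -2.5], [0, 0.1, -3], [0, 0, -1.8], [0, 0, 0], [0, 0, 0]], "spin": [0, 0, 0, 0, 0]}}

```text
t: 38.85
tcp_pos: [459.3, 106.9, 159.1]
eef_rot: [0.5, 0.5, 0.5, -0.5]
wrist_force: [0.5, -0.5, -0.3]
gripper_width: 1.0
```

Run:
```python
from h import *
plan((459.3,106.5),30,-90)
```

```text
spin 0.07 travel cm (tool) [12.91 -0.    0.04] | in unspun [12.91 -0.    0.04] ynew [1. 0. 0.]
spin -179.93 travel cm (tool) [12.91  0.   -0.04] | in unspun [12.91 -0.    0.04] ynew [-1. -0. -0.]
t 38.85 tcp [459.3 106.9 159.1] x [ 0.    -0.001 -1.   ] y ang 0.07 q [-1.13  0.4   1.06  2.08 -0.44  0.91  0.17] F [ 0.5 -0.5 -0.3] w 91.8
```

Request:
{"method": "servo_tool", "body": {"travel": [[1, 0, 0], [2, 0, 0], [2, 0, 0], [2, 0, 0], [2, 0, 0], [2, 0, 0], [1, 0, 0], [0.9, 0, 0], [0, 0, 0], [0, 0, 0]], "spin": [0, 0, 0, 0, 0, 0, 0, 0, 0, 0]}}

```text
t: 39.85
tcp_pos: [459.6, 107.2, 30.5]
eef_rot: [0.5, 0.5, 0.5, -0.5]
wrist_force: [1.0, -0.2, -0.5]
gripper_width: 1.003
```

Request:
{"method": "servo_tool", "body": {"travel": [[0, 0, 0], [0, 0, 0], [0, 0, 0], [0, 0, 0], [0, 0, 0], [0, 0, 0], [0, 0, 0]], "spin": [0, 0, 0, 0, 0, 0, 0], "hand": 4}}

```text
t: 40.55
tcp_pos: [459.2, 107.5, 30.2]
eef_rot: [0.5, 0.5, 0.5, -0.5]
wrist_force: [-2.1, 0.4, 4.1]
gripper_width: 0.616
```

Run:
```python
from h import *
plan((459.3,106.5),30,-90)
f=imaging.grab_frame('scene'); cv2.imwrite('pics/s3.png',cv2.resize(f['img'][150:330,260:460],None,fx=3,fy=3,interpolation=cv2.INTER_CUBIC))
```

```text
spin 0.06 travel cm (tool) [0.02 0.01 0.1 ] | in unspun [0.02 0.01 0.1 ] ynew [ 1.  0. -0.]
spin -179.94 travel cm (tool) [ 0.02 -0.01 -0.1 ] | in unspun [0.02 0.01 0.1 ] ynew [-1. -0.  0.]
t 40.55 tcp [459.2 107.5  30.2] x [-0.  0. -1.] y ang 0.06 q [-0.91  0.59  0.79  2.19 -0.72  0.65  0.4 ] F [-2.1  0.4  4.1] w 56.6
```

View pics/s3.png

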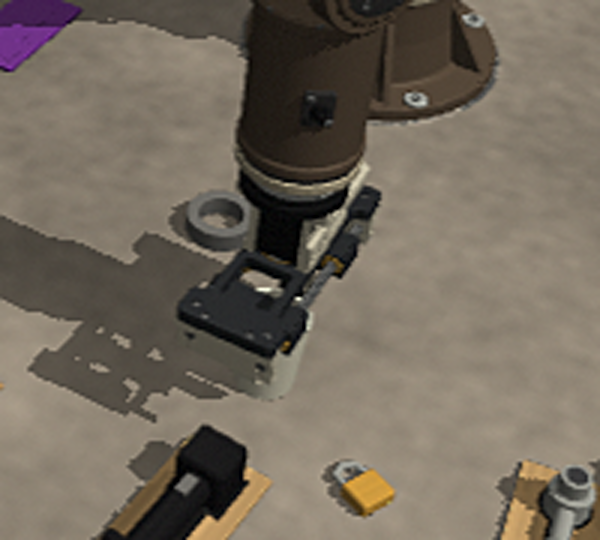

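Request:
{"method": "servo_tool", "body": {"travel": [[-0.3, 0, 0], [-0.6, 0, 0], [-1, 0, 0], [-1.5, 0, 0], [-2, 0, 0], [-1.5, 0, 0], [-1, 0, 0], [-0.5, 0, 0], [0, 0, 0]], "spin": [0, 0, 0, 0, 0, 0, 0, 0, 0]}}

```text
t: 41.5
tcp_pos: [459.5, 107.7, 114.6]
eef_rot: [0.5, 0.5, 0.5, -0.499]
wrist_force: [-0.6, 0.1, -1.2]
gripper_width: 0.618
```

Run:
```python
from h import *
plan((622.9,-108.8),35,-90)
f=imaging.grab_frame('wrist'); cv2.imwrite('pics/w18.png',f['img'])
```

```text
spin 0.08 travel cm (tool) [ 7.96 16.33 21.65] | in unspun [ 7.96 16.3  21.68] ynew [ 1.    -0.     0.001]
spin -179.92 travel cm (tool) [  7.96 -16.33 -21.65] | in unspun [ 7.96 16.3  21.68] ynew [-1.     0.    -0.001]
t 41.5 tcp [459.5 107.7 114.6] x [ 0.001  0.001 -1.   ] y ang 0.08 q [-1.06  0.46  0.97  2.12 -0.53  0.82  0.25] F [-0.6  0.1 -1.2] w 56.7
```

View pics/w18.png

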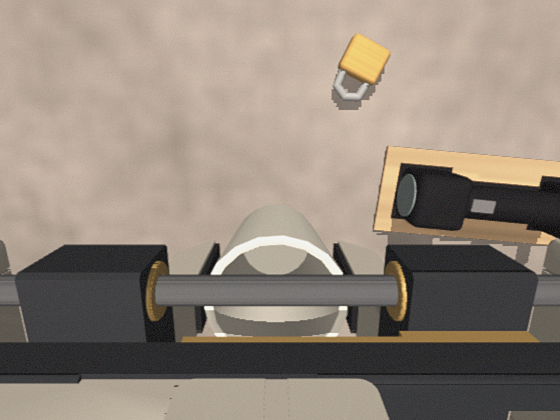

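Request:
{"method": "servo_tool", "body": {"travel": [[0, 0.5, 0.7], [0, 1, 1.3], [0, 1.6, 2.1], [0, 2, 2.7], [0, 2.2, 2.9], [0, 2.2, 2.9], [0, 2.2, 2.9], [0, 1.8, 2.4], [0, 1.4, 1.9], [0, 0.9, 1.2], [0, 0.5, 0.5], [0, 0, 0]], "spin": [0, 0, 0, 0, 0, 0, 0, 0, 0, 0, 0, 0]}}

```text
t: 42.75
tcp_pos: [622.5, -107.9, 113.6]
eef_rot: [0.5, 0.5, 0.5, -0.5]
wrist_force: [0.0, 0.1, -2.1]
gripper_width: 0.616
```

Request:
{"method": "servo_tool", "body": {"travel": [[0, 0, 0], [0, 0, 0]], "spin": [0, 0]}}

```text
t: 42.95
tcp_pos: [622.1, -105.9, 114.0]
eef_rot: [0.5, 0.499, 0.501, -0.499]
wrist_force: [0.1, 0.3, -2.0]
gripper_width: 0.619
```

Run:
```python
from h import *
plan((622.9,-107.6),35,-90)
f=imaging.grab_frame('wrist'); cv2.imwrite('pics/w19.png',f['img'])
```

```text
spin 0.14 travel cm (tool) [7.9  0.09 0.18] | in unspun [7.9  0.08 0.18] ynew [ 1.     0.    -0.001]
spin -179.86 travel cm (tool) [ 7.9  -0.09 -0.18] | in unspun [7.9  0.08 0.18] ynew [-1.    -0.     0.001]
t 42.95 tcp [ 622.1 -105.9  114. ] x [-0.001  0.001 -1.   ] y ang 0.14 q [-0.45  0.68  0.85  1.73 -0.59  1.01  0.62] F [ 0.1  0.3 -2. ] w 56.8
```

View pics/w19.png

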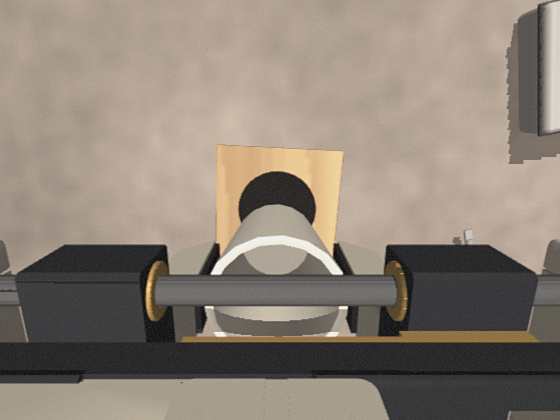

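Request:
{"method": "servo_tool", "body": {"travel": [[0.8, 0.05, 0.1], [1.5, 0, 0.05], [1.5, 0, 0], [1.5, 0, 0], [1, 0, 0], [0.7, 0, 0], [0, 0, 0], [0, 0, 0]], "spin": [0, 0, 0, 0, 0, 0, 0, 0]}}

```text
t: 43.8
tcp_pos: [623.2, -109.1, 44.3]
eef_rot: [0.5, 0.5, 0.5, -0.5]
wrist_force: [0.2, 0.6, -0.8]
gripper_width: 0.618
```

Run:
```python
from h import *
plan((622.9,-107.6),35,-90)
f=imaging.grab_frame('wrist'); cv2.imwrite('pics/w20.png',cv2.resize(f['img'][130:260,190:370],None,fx=4,fy=4,interpolation=cv2.INTER_CUBIC))
plan((622.9,-107.6),35,-90)
```

```text
spin 0.05 travel cm (tool) [ 0.93 -0.03 -0.15] | in unspun [ 0.93 -0.03 -0.15] ynew [ 1. -0.  0.]
spin -179.95 travel cm (tool) [0.93 0.03 0.15] | in unspun [ 0.93 -0.03 -0.15] ynew [-1.  0. -0.]
t 43.8 tcp [ 623.2 -109.1   44.3] x [ 0. -0. -1.] y ang 0.05 q [-0.4   0.76  0.78  1.78 -0.67  0.89  0.68] F [ 0.2  0.6 -0.8] w 56.7
spin 0.05 travel cm (tool) [ 0.96 -0.06 -0.15] | in unspun [ 0.96 -0.05 -0.15] ynew [ 1.    -0.     0.001]
spin -179.95 travel cm (tool) [0.96 0.06 0.15] | in unspun [ 0.96 -0.05 -0.15] ynew [-1.     0.    -0.001]
t 43.85 tcp [ 623.4 -109.1   44.6] x [ 0.001 -0.    -1.   ] y ang 0.05 q [-0.4   0.76  0.78  1.78 -0.67  0.89  0.68] F [ 0.9  0.4 -0.9] w 56.9
```

View pics/w20.png

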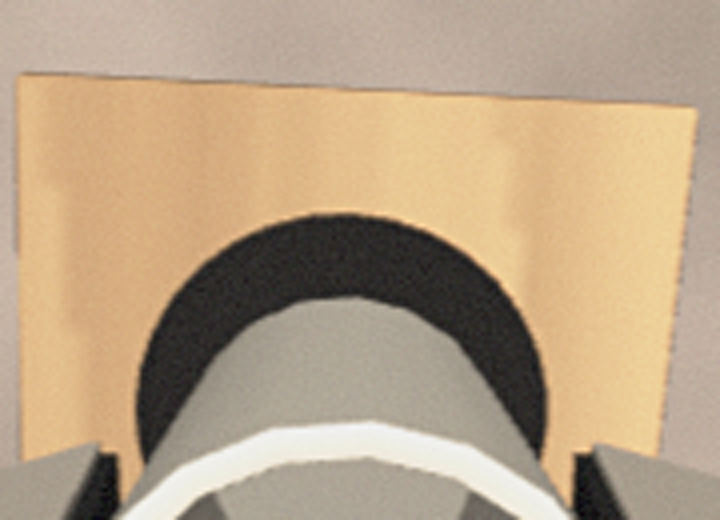

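Request:
{"method": "servo_tool", "body": {"travel": [[0.3, -0.04, -0.15], [0.3, 0, 0], [0.2, 0, 0], [0.1, 0, 0], [0, 0, 0], [0, 0, 0]], "spin": [0, 0, 0, 0, 0, 0]}}

```text
t: 44.45
tcp_pos: [622.6, -107.4, 35.3]
eef_rot: [0.5, 0.5, 0.5, -0.5]
wrist_force: [-1.8, 0.3, 2.9]
gripper_width: 0.619
```

Run:
```python
from h import *
plan((622.9,-107.6),35,-90)
```

```text
spin 0.06 travel cm (tool) [0.03 0.03 0.02] | in unspun [0.03 0.03 0.02] ynew [1. 0. 0.]
spin -179.94 travel cm (tool) [ 0.03 -0.03 -0.02] | in unspun [0.03 0.03 0.02] ynew [-1. -0. -0.]
t 44.45 tcp [ 622.6 -107.4   35.3] x [ 0.  0. -1.] y ang 0.06 q [-0.39  0.77  0.77  1.78 -0.68  0.87  0.69] F [-1.8  0.3  2.9] w 56.8
```

In contact (+2.9 N). Releasing and retreating straight up.

Request:
{"method": "servo_tool", "body": {"travel": [[0, 0, 0], [0, 0, 0], [0, 0, 0], [0, 0, 0], [0, 0, 0], [0, 0, 0], [0, 0, 0]], "spin": [0, 0, 0, 0, 0, 0, 0], "hand": 9.18}}

```text
t: 45.15
tcp_pos: [622.7, -107.4, 35.1]
eef_rot: [0.5, 0.5, 0.5, -0.5]
wrist_force: [-0.5, -0.5, 0.1]
gripper_width: 0.999
```

Request:
{"method": "servo_tool", "body": {"travel": [[-0.5, 0, 0], [-1, 0, 0], [-2, 0, 0], [-3, 0, 0], [-3, 0, 0], [-3, 0, 0], [-2.5, 0, 0], [0, 0, 0], [0, 0, 0], [0, 0, 3], [0, 0, 4], [0, 0, 2]], "spin": [0, 0, 0, 0, 0, 0, 0, 0, 0, 0, 0, 0]}}

```text
t: 46.35
tcp_pos: [621.3, -200.7, 184.5]
eef_rot: [-0.5, -0.5, -0.5, 0.501]
wrist_force: [0.1, -0.2, -0.2]
gripper_width: 0.999
```

Request:
{"method": "servo_tool", "body": {"travel": [[0, 0, 0], [0, 0, 0], [0, 0, 0]], "spin": [0, 0, 0]}}

```text
t: 46.65
tcp_pos: [622.7, -195.7, 184.3]
eef_rot: [0.5, 0.499, 0.501, -0.499]
wrist_force: [-0.8, 0.8, 0.1]
gripper_width: 0.998
```

Run:
```python
from h import *
f=imaging.grab_frame('wrist'); cv2.imwrite('pics/w21.png',f['img'])
f=imaging.grab_frame('top'); cv2.imwrite('pics/t4.png',cv2.resize(f['img'][90:290,80:400],None,fx=2.5,fy=2.5,interpolation=cv2.INTER_CUBIC))
f=imaging.grab_frame('scene'); cv2.imwrite('pics/s4.png',f['img'])
plan((500,0),200,-90)
```

```text
spin 0.17 travel cm (tool) [ -1.5  -12.3  -19.59] | in unspun [ -1.5  -12.24 -19.63] ynew [ 1.  0. -0.]
spin -179.83 travel cm (tool) [-1.5  12.3  19.59] | in unspun [ -1.5  -12.24 -19.63] ynew [-1. -0.  0.]
t 46.8 tcp [ 623.  -195.9  184.8] x [-0.     0.001 -1.   ] y ang 0.17 q [-0.31  0.64  0.89  1.6  -0.53  1.16  0.7 ] F [ 0.2 -0.4  0.7] w 92.2
```

View pics/w21.png

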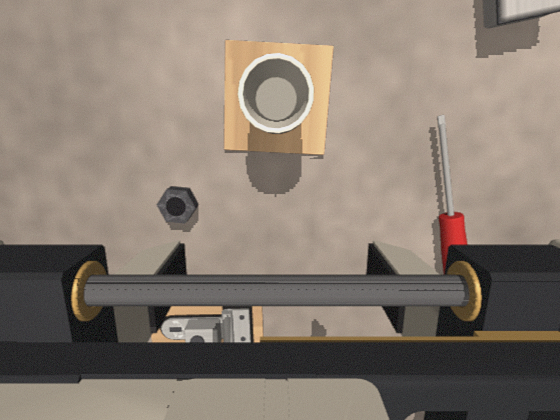

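View pics/t4.png

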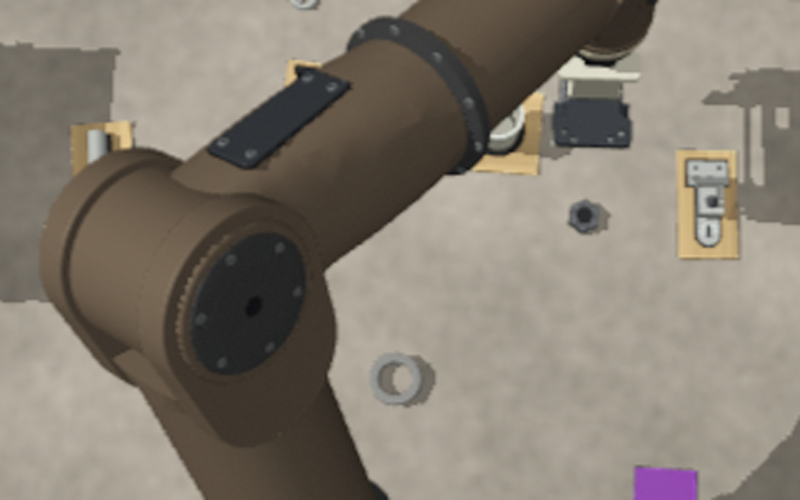

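View pics/s4.png

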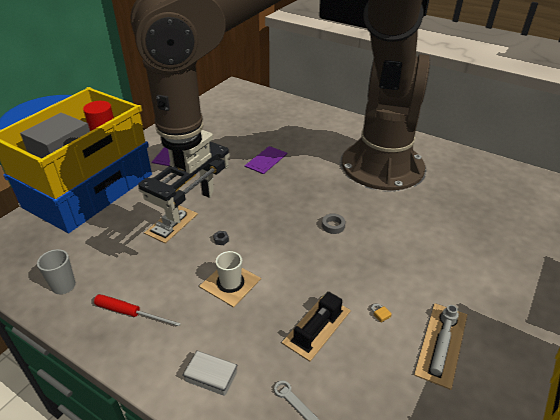

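```bash
cat > ov.py <<'E'
from h import *
def draw(n,poses,crop,fx,out,f=None):
    f=f or imaging.grab_frame(n); x0,y0,w,h=crop
    im=cv2.resize(f['img'][y0:y0+h,x0:x0+w],None,fx=fx,fy=fx,interpolation=cv2.INTER_CUBIC)
    def pl(pts,c,yaw,col,closed=True):
        a=np.radians(yaw); R2=np.array([[np.cos(a),-np.sin(a)],[np.sin(a),np.cos(a)]])
        P=np.array(pts,float); W=np.c_[P[:,:2]@R2.T+c,P[:,2]]
        q=((proj(f,W)+.5-[x0,y0])*fx-.5); cv2.polylines(im,[np.int32(np.round(q*8))],closed,col,1,cv2.LINE_AA,3)
    G=(0,255,0);M=(255,0,255)
    rect=lambda a,b,h,z:[(a,-h,z),(b,-h,z),(b,h,z),(a,h,z)]
    th=np.linspace(0,2*np.pi,48); circ=lambda x,r,z:[(x+r*np.cos(t),r*np.sin(t),z) for t in th]
    for k,(c,yaw) in poses.items():
        c=np.array(c)
        if k=='torch':
            for z in (5,45): pl(rect(24.5,62.5,20,z),c,yaw,G); pl(rect(-62.5,-50.5,20,z),c,yaw,G)
        if k=='wrench':
            pl(rect(-80,20,11,16),c,yaw,G); pl(circ(64,16,5),c,yaw,G)
        if k=='hasp':
            pl(rect(-18,18,14,31),c,yaw,G); pl([(-50,-23,9),(-50,23,9),(-30,23,9),(-30,-23,9)],c,yaw,G); pl(circ(37,13,9),c,yaw,G)
        if k=='cup': pl(circ(0,29,75),c,0,G); pl(circ(0,32,5),c,0,M)
    cv2.imwrite(out,im)
E
python3 - <<'E'
from ov import *
f=imaging.grab_frame('scene')
P=dict(wrench=((523.2,347.7),187),torch=((622.2,114.3),174.9),hasp=((544.4,-356.8),181.5),cup=((623.2,-108.9),0))
draw('scene',P,(275,270,200,130),4,'pics/o1.png',f)
draw('scene',P,(130,195,140,120),5,'pics/o2.png',f)
E
```

```text
(no output)
```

View pics/o1.png

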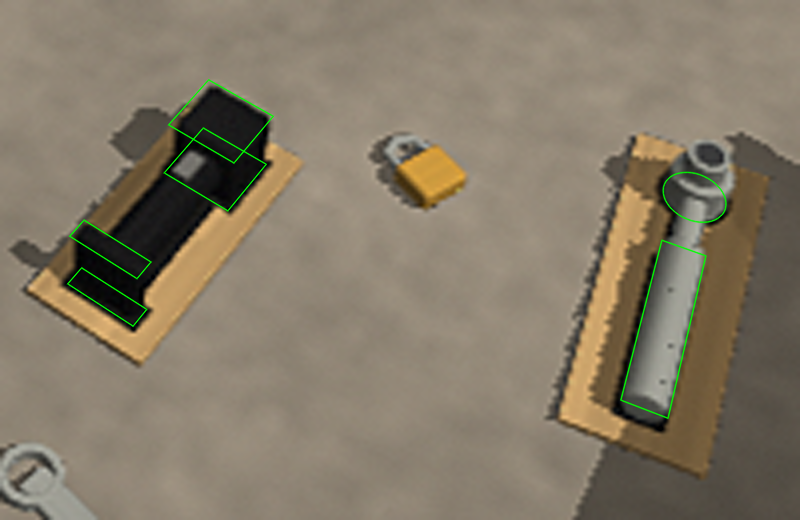

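View pics/o2.png

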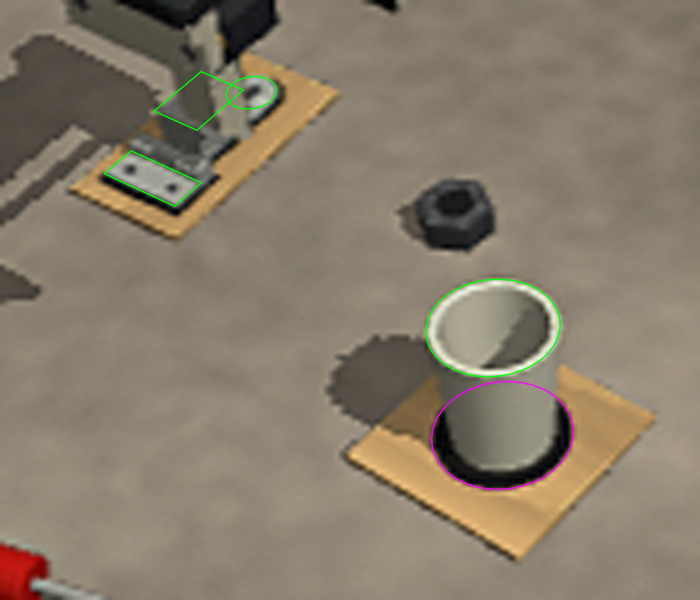

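The overlays of each object at its outline pose match the picture within about 1–2 mm. The padlock (379,312) and nut (221,238) look unmoved in the scene view.

```bash
python3 -c "
from workcell import workorder,monitor
print(workorder.close_job()); print(monitor.state()['t'])"
```

```text
the job is handed in; nothing more can be done
None
the job is handed in; nothing more can be done
```

I put the wrench, torch, hasp and cup on their painted outlines, in that order, and handed the job in at about 47 s. No verdict was reported.

- **Placement:** I drew each object's shape at its outline pose over the last scene picture. All four matched to about 1–2 mm, head ends as painted. In that picture the gripper hid part of the hasp. An earlier wrist picture, taken just after release, showed its dark outline visible all round.
- **Cup:** it stayed upright from pick-up to placing and stands about centred on the disc.
- **Not to be moved:** the padlock and nut look unmoved in the pictures. I did not go near the purple look-alikes, the grey cup or the ring.
- **Forces and clearance:** the wrist force stayed below 6 N in every reading. At hand-in the open gripper was about 185 mm up and touching nothing.
- **Disagreements:** the three cameras differed by up to about 5 mm on the cup's position before the grasp, and by 1–3 mm on some outlines. I settled the last millimetres from wrist pictures taken just above each board.

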